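# Coasters and espresso cups onto the serving tray

### The arm

A 7-joint arm with a two-finger parallel gripper is mounted at the origin on the work surface. World frame = base frame: x ahead of the robot, y to its left, z up, the work surface at z = 0. Lengths are in mm, angles in rad, forces in N, time in s.
With the tool pointing down it reaches from about 400 to 850 mm from the base axis. Payload 6.9 kg.
Tool frame: the origin (TCP) lies midway between the tips of the shut fingers; the grasp point (between the pads) lies 19 mm behind it; z points along the fingers, y is the line along which they close (so a half turn about z gives the same grasp; the last joint's range is limited). The gripper opens to 85 mm and grips with 20 to 120 N. Pads are 22 mm wide; open, the fingers measure 114 mm over their backs; the gripper's body (76 mm by 85 mm) begins 54 mm behind the grasp point. The pads swing forward as they close: fully open they stand 13 mm farther back than shut.
Start: joints at [-1.204, 0.507, -0.238, 1.5, 0.126, 1.149, -0.155], TCP at [161.782, 603.687, 231.275] pointing down, gripper open.
Joint ranges: [-3.08, 3.08], [-0.24, 2.05], [-1.43, 1.35], [0, 2.5], [-1.52, 4.66], [0.17, 1.96], [-2.89, 2.89]. Speed limits (rad/s): [2.39, 2.39, 3.14, 3.14, 3.14, 3.14, 3.14].

### API

Orientations are given as [roll, pitch, yaw] about the fixed x, y, z axes, in that order (R = Rz(yaw) Ry(pitch) Rx(roll)).
In Python, from plant import arm gives the robot as it stands.
- The arm moves only by the tool step_arm, never from a script. Its argument "targets" is a list of rows, each a list of 7 numbers: the gripper command: -1 is fully open, 1 is shut, values between are in proportion, then the shift along the world's x, y, z in units of 25 mm (1.0 is 25 mm), then the turn, a rotation vector about the world's x, y, z in units of 8 degrees (1.0 is 8 degrees). In form: [[grip, tx, ty, tz, rx, ry, rz], ...]. A call has exactly 10 rows; each row is the pose to reach, as a shift and turn from the pose commanded when the call began; what a row does not reach only later rows make up. A row lasts 1/10 s, in which the tool goes at most 50 mm and 8.59 degrees, less where a joint would pass 70% of its speed; a pose out of reach is approached as far as the arm can. A call with a gripper value outside its range is refused whole. The fingers move at their own pace and stop on an object; "squeeze" is the grip in N (left out, the last holds). Time passes only in rows, so rows that repeat a pose let the fingers close, or fill a call up. It gives the time, the measured TCP pose, the force, the opening and the grip force at its end, in the units of the state.
- arm.read_state(): the state, without advancing time (a new reading comes with each control period).
- arm.snapshot(name): name is "scene" or "top" or "wrist"; returns a dict with "img" (384x512x3 uint8, red, green, blue), "intrinsics" (3x3 intrinsics, pixels), "rvec" (rotation vector, rad) and "tvec" (3), from world to camera coordinates, as OpenCV has them; the wrist camera has in their place "mount" (4x4, takes a point from camera to tool coordinates, whose origin is the TCP and whose axes are the flange's). Camera axes: x right, y down, z forward; pixel columns grow to the right and rows downward; lengths in mm; the calibration is good to about 2 mm. A picture is of the moment at which its call begins: read the wrist's pose just before it. There is no depth.
- arm.close_job(): hands the job in; it is judged then, once.
Trained networks look in a picture, given as the dict that the camera call returned (one of the last four; its "shot" number tells which), for a name from the list of things; names that differ only in an ending like _2 or _b are one class to them, and where a whole thing is asked for, a point or a joint stands for the part that bears it (a point fixed in the world has none). Each returns a list of dicts, best first, with "score" (0 to 1); they miss things now and then, are a little off and sometimes report something else, mostly with a low value. They report only what shows in the picture. A call takes as long as a camera call. They do not tell look-alikes from the thing itself.
- arm.cut_out(target, picture): "region" (384x512 bool, what is visible of it) and "extent" ([left, top, right, bottom] in pixels, round what is visible of it).
The state is a dict: "time_s": time; "joint_positions": joint angles; "qd": joint speeds; "tau": joint torques, N m; "ee_pos": TCP position; "eef_rot": TCP orientation; "contact_force": force on the tool from outside, world axes, zero at the start; "wrist_torque": the same for the moment, N m; "gripper_width": opening from 0.0 (shut) to 1.0 (fully open); "grip_force": force on a finger pad.
Only numpy, scipy, OpenCV 4.12 (cv2) and the standard library are available. Lean on these libraries where they do the work, as an engineer would, in place of code of your own. Each camera call takes 0.05 s, during which the arm holds its last target. There are 200 camera calls.

### The job

Get the coffee tray ready: for every espresso cup on the counter, slide the coaster of the same colour along its lane until it overhangs the front edge of the coaster rack, pinch it there and lay it flat in the serving tray, then stand the cup upright on the middle of its coaster. The coasters must lie side by side on the tray floor, not on its rim or on each other; leave the sugar jar, the soap and the tea box where they are.

Things in the scene. Friction and masses are not known exactly. Their poses are not given: they have to be found in the camera images.
- rack: Fixed light-wood coaster rack, a step 190 mm deep (its x) by 218 mm wide (its y), lane floor 70 mm above the counter. Origin on the counter under its centre; its -x side is the front, roughly facing the robot. Dividers along x, full depth, 6 mm wide and 6 mm above the lane floor, make three 64 mm wide lanes centred on y = -70.5, 0 and 70.5 mm, open at front and back.
- rack_front (a point): Middle of the rack's front edge at lane-floor height: 95 mm towards -x from the rack's centre, 70 mm above the counter. The coasters are slid over this edge; it has no lip, and the space in front of it is free down to the counter.
- tray: Fixed dark-wood serving tray, 165 mm (its x) by 310 mm (its y) outside, origin on the counter under its centre; walls 5 mm thick, rim 12 mm above the counter, floor top 5 mm above the counter, inside 155 x 300 mm.
- coaster_red: Red flat rigid coaster 110 (x) x 60 (y) x 5 mm thick, 35 g. Origin at the centre of its underside, z up. Starts flat in a rack lane, x along the lane, wholly on the rack; the dividers cover its long sides, so they can be gripped only where it overhangs the front edge. Slides freely; tips off if it overhangs more than 55 mm.
- cup_red: Red empty espresso cup without a handle, upright: outside diameter 52 mm (49 at the foot), 55 mm high, wall 4 mm, about 140 g. Origin at the centre of its underside. May be absent.
- coaster_yellow: Yellow flat rigid coaster 110 (x) x 60 (y) x 5 mm thick, 35 g. Origin at the centre of its underside, z up. Starts flat in a rack lane, x along the lane, wholly on the rack; the dividers cover its long sides, so they can be gripped only where it overhangs the front edge. Slides freely; tips off if it overhangs more than 55 mm.
- cup_yellow: Yellow empty espresso cup without a handle, upright: outside diameter 52 mm (49 at the foot), 55 mm high, wall 4 mm, about 140 g. Origin at the centre of its underside. May be absent.
- coaster_blue: Blue flat rigid coaster 110 (x) x 60 (y) x 5 mm thick, 35 g. Origin at the centre of its underside, z up. Starts flat in a rack lane, x along the lane, wholly on the rack; the dividers cover its long sides, so they can be gripped only where it overhangs the front edge. Slides freely; tips off if it overhangs more than 55 mm.
- cup_blue: Blue empty espresso cup without a handle, upright: outside diameter 52 mm (49 at the foot), 55 mm high, wall 4 mm, about 140 g. Origin at the centre of its underside. May be absent.
- sugar_jar: Bystander: amber sugar jar with a steel cap, 70 mm diameter, 90 mm high, origin under its centre; leave alone.
- soap: Bystander: green soap bottle, 56 mm diameter, 150 mm high, origin under its centre; leave alone.
- tea_box: Bystander: light-wood tea box with a greenish glass window in its lid, 90 x 150 x 70 mm high, origin under its centre; leave alone.
Not all that is in view belongs to the job. Of the things like the cup_blue, leave any that is white; of the rest the larger one is meant.

How it is judged (in metres and radians):
On the way:
1. a coaster, lying flat in its lane, overhangs the rack's front edge by at least 18 mm (((x of coaster_red in the frame of rack_front between -0.01 and 0.037 m and z of coaster_red in the frame of rack_front between -0.004 and 0.004 m) or (x of coaster_yellow in the frame of rack_front between -0.01 and 0.037 m and z of coaster_yellow in the frame of rack_front between -0.004 and 0.004 m) or (x of coaster_blue in the frame of rack_front between -0.01 and 0.037 m and z of coaster_blue in the frame of rack_front between -0.004 and 0.004 m))), for 0.2 s.
At the end, for the whole second after the job is handed in: Each cup present stands upright (0.12 rad) and still on its own colour's coaster, within 15 mm of its centre; that coaster lies flat on the tray floor, cup foot 7 to 14 mm above the tray's underside, within 75 mm (tray x) and 145 mm (tray y) of the tray's centre (horizontal distance between cup_red and coaster_red below 0.015 m and angle between the z axis of coaster_red and the z axis of cup_red, either way round below 0.12 rad and angle between each of cup_red, cup_yellow, cup_blue's own z axis and vertical below 0.12 rad and z of cup_red in the frame of coaster_red between 0.002 and 0.008 m and x of cup_red in the frame of tray between -0.075 and 0.075 m and y of cup_red in the frame of tray between -0.145 and 0.145 m and z of cup_red in the frame of tray between 0.007 and 0.014 m and linear speed of each of cup_red, cup_yellow, cup_blue below 0.02 m/s and horizontal distance between cup_yellow and coaster_yellow below 0.015 m and angle between the z axis of coaster_yellow and the z axis of cup_yellow, either way round below 0.12 rad and z of cup_yellow in the frame of coaster_yellow between 0.002 and 0.008 m and x of cup_yellow in the frame of tray between -0.075 and 0.075 m and y of cup_yellow in the frame of tray between -0.145 and 0.145 m and z of cup_yellow in the frame of tray between 0.007 and 0.014 m and horizontal distance between cup_blue and coaster_blue below 0.015 m and angle between the z axis of coaster_blue and the z axis of cup_blue, either way round below 0.12 rad and z of cup_blue in the frame of coaster_blue between 0.002 and 0.008 m and x of cup_blue in the frame of tray between -0.075 and 0.075 m and y of cup_blue in the frame of tray between -0.145 and 0.145 m and z of cup_blue in the frame of tray between 0.007 and 0.014 m); the robot touches nothing.
It fails at once if a bystander (sugar jar, soap or tea box) is pushed more than 30 mm (distance of any of sugar_jar, soap, tea_box from where it was at the start of the episode above 0.03 m).
Of cup_red, cup_yellow, cup_blue only 2 to 3 are there at a start; the rules pass over those that are not, and their reading is None.
At some moment in a run one of cup_red, cup_yellow, cup_blue may be knocked a few centimetres aside while the robot is not near it.
It also fails if it takes over 210 s, if anything falls off the work surface, if the arm or the gripper's body presses on something with over 40 N, if the wrist force passes 120 N, or if a joint passes its speed limit or range.

## Working session

There is one attempt and no reset: what is moved stays moved. The work goes in short steps, Python scripts to look and compute and a tool call to move; the robot and the scene stay as the last step left them, time stands still between calls to the robot, and variables do not carry over. Pictures are saved under pics/ and viewed, at most 16 in all, crops included, and the job is handed in when it is done.

Besides the shell and the picture viewer there is one more tool, called after "Request:" by a JSON object that holds its "op" and its "data". step_arm: Moves the arm, as the interface text tells. Its arguments: {"type":"object","properties":{"targets":{"type":"array","items":{"type":"array","items":{"type":"number"}}},"squeeze":{"type":"number"}},"required":["targets"]}

```bash
mkdir -p pics; cat > h.py <<'E'
import numpy as np, cv2
from plant import arm
def snap(n, fn=None):
    s=arm.snapshot(n)
    if fn: cv2.imwrite('pics/'+fn, cv2.cvtColor(s['img'],cv2.COLOR_RGB2BGR))
    return s
def Rrpy(e):
    from scipy.spatial.transform import Rotation as R
    return R.from_euler('xyz',e).as_matrix()
def ray(s,uv,st=None):
    K=np.array(s['intrinsics']); d=np.linalg.inv(K)@np.array([uv[0],uv[1],1.])
    if 'mount' in s:
        M=np.array(s['mount']); R=Rrpy(st['eef_rot']); t=np.array(st['ee_pos'])
        return R@M[:3,3]+t, R@M[:3,:3]@d
    R=cv2.Rodrigues(np.array(s['rvec'],float))[0]; t=np.array(s['tvec'],float).ravel()
    return -R.T@t, R.T@d
def pt(s,uv,z,st=None):
    o,d=ray(s,uv,st); return o+d*(z-o[2])/d[2]
def proj(s,P,st=None):
    P=np.atleast_2d(np.array(P,float)); K=np.array(s['intrinsics'])
    if 'mount' in s:
        M=np.array(s['mount']); R=Rrpy(st['eef_rot']); t=np.array(st['ee_pos'])
        C=((P-t)@R-M[:3,3])@M[:3,:3]
    else:
        C=P@cv2.Rodrigues(np.array(s['rvec'],float))[0].T+np.array(s['tvec'],float).ravel()
    p=C@K.T; return p[:,:2]/p[:,2:]
E
python3 - <<'E'
from h import *
a=snap('scene','scene0.png'); b=snap('top','top0.png')
for nm,s in(('scene',a),('top',b)):
    for n in ['rack','tray','coaster_red','coaster_yellow','coaster_blue','cup_red','cup_yellow','cup_blue','sugar_jar','soap','tea_box']:
        for r in arm.cut_out(n,s)[:3]:
            if r['score']<.2: continue
            m=np.argwhere(r['region']); c=m.mean(0)[::-1]
            print(nm,n,round(r['score'],2),[int(v) for v in r['extent']],c.round(0),pt(s,c,30).round(0)[:2])
    print(nm,ray(s,(256,192))[0].round(0))
print(arm.read_state())
E
```

```text
scene rack 0.91 [212, 152, 310, 235] [261. 194.] [549.  62.]
scene tray 0.64 [125, 128, 224, 184] [174. 155.] [ 517. -270.]
scene coaster_red 0.93 [251, 163, 281, 193] [266. 180.] [486.  46.]
scene coaster_yellow 0.95 [226, 163, 257, 192] [239. 178.] [518. -27.]
scene coaster_yellow 0.34 [328, 212, 349, 235] [340. 224.] [553. 298.]
scene coaster_blue 0.67 [267, 179, 301, 207] [286. 193.] [510. 122.]
scene cup_red 0.64 [340, 187, 356, 209] [348. 199.] [451. 290.]
scene cup_yellow 0.66 [368, 209, 397, 236] [381. 223.] [496. 394.]
scene cup_blue 0.83 [330, 214, 349, 240] [339. 225.] [554. 298.]
scene cup_blue 0.8 [305, 231, 317, 252] [312. 245.] [651. 256.]
scene cup_blue 0.73 [386, 244, 413, 272] [399. 258.] [589. 460.]
scene sugar_jar 0.72 [139, 203, 168, 243] [153. 225.] [ 783. -138.]
scene sugar_jar 0.28 [227, 162, 256, 191] [239. 178.] [516. -28.]
scene soap 0.69 [125, 129, 222, 186] [174. 155.] [ 518. -270.]
scene soap 0.55 [344, 239, 376, 287] [359. 267.] [661. 380.]
scene tea_box 0.79 [184, 225, 258, 281] [223. 252.] [774.  70.]
scene [1195.  370.  729.]
top rack 0.88 [229, 186,
[... 830 characters left out ...]
.2, 'joint_positions': array([-1.20349721,  0.50752624, -0.23759969,  1.50021074,  0.12568349,
        1.14889502, -0.15476859]), 'qd': array([ 0.00018159, -0.00176529, -0.00091624, -0.00036515, -0.00247131,
       -0.00128706,  0.00201751]), 'tau': array([-5.34164665e-04, -6.20364118e+01, -2.18483269e+00, -2.49960405e+01,
        1.39250408e-02,  2.52924889e-03,  2.55931161e-05]), 'ee_pos': array([161.77694023, 603.68322186, 231.25493258]), 'eef_rot': array([-3.14152914e+00, -2.68863582e-05,  2.87979541e+00]), 'contact_force': array([-0.40429847,  0.83178645, -0.39837155]), 'wrist_torque': array([-0.03471993,  0.01827348, -0.03101748]), 'grip_force': 0.0, 'gripper_width': 1.003231589902538}
```

```bash
python3 - <<'E'
import cv2,numpy as np
a=cv2.imread('pics/scene0.png')[110:300,110:430]; b=cv2.imread('pics/top0.png')[110:290,115:445]
A=cv2.resize(a,(500,297),interpolation=3);B=cv2.resize(b,(545,297),interpolation=3)
A=cv2.copyMakeBorder(A,0,0,0,45,0)
cv2.imwrite('pics/v0.png',np.vstack([A,B]))
E
```

```text
(no output)
```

View pics/v0.png

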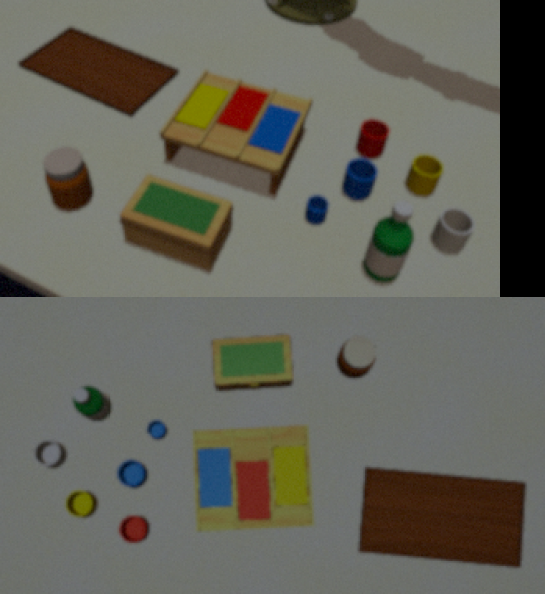

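Blue cup candidates are the large one at scene (339,225), the small one at (312,245) and the white one at (399,258). By the description I choose the large blue one. Next I fit the rack, tray and coaster poses.

```bash
cat >> h.py <<'E'
def rect(s,n,z,st=None,k=0):
    r=arm.cut_out(n,s)
    if not r: return None
    m=r[k]['region'].astype('uint8')
    c=max(cv2.findContours(m,cv2.RETR_EXTERNAL,cv2.CHAIN_APPROX_NONE)[0],key=cv2.contourArea)[:,0,:]
    P=np.array([pt(s,p,z,st)[:2] for p in c],np.float32)
    (cx,cy),(w,h),a=cv2.minAreaRect(P)
    a=(a+45)%90-45
    return r[k]['score'],cx,cy,w,h,a
E
python3 - <<'E'
from h import *
for cam in('top','scene'):
    s=snap(cam)
    for n,z in [('rack',74),('tray',10),('coaster_red',75),('coaster_yellow',75),('coaster_blue',75)]:
        print(cam,n,[round(float(v),2) for v in rect(s,n,z)])
a=cv2.imread('pics/scene0.png')[170:300,290:430]
cv2.imwrite('pics/v1.png',cv2.resize(a,None,fx=4,fy=4,interpolation=3))
s=arm.snapshot('wrist');print(np.array(s['mount']).round(3),np.array(s['intrinsics']).round(0))
E
```

```text
top rack [0.64, 547.71, 61.22, 189.74, 221.57, 4.37]
top tray [0.58, 487.32, -305.88, 311.58, 167.78, -3.93]
top coaster_red [0.92, 523.21, 60.28, 112.64, 59.63, 4.75]
top coaster_yellow [0.76, 553.63, -8.0, 109.71, 59.41, 4.65]
top coaster_blue [0.77, 545.52, 132.69, 107.76, 59.75, 4.42]
scene rack [0.66, 574.95, 73.31, 243.1, 231.29, 4.59]
scene tray [0.97, 491.63, -300.3, 318.75, 176.86, -2.91]
scene coaster_red [0.9, 528.65, 67.1, 112.17, 60.56, 4.78]
scene coaster_yellow [0.63, 559.33, -3.67, 111.27, 61.02, 5.71]
scene coaster_blue [0.93, 551.26, 136.93, 110.13, 58.66, 4.9]
[[-1.00000e-03 -9.62000e-01 -2.74000e-01  6.99910e+01]
 [ 1.00000e+00 -1.00000e-03  0.00000e+00  2.73000e-01]
 [-1.00000e-03 -2.74000e-01  9.62000e-01 -1.44304e+02]
 [ 0.00000e+00  0.00000e+00  0.00000e+00  1.00000e+00]] [[290.   0. 254.]
 [  0. 290. 189.]
 [  0.   0.   1.]]
```

View pics/v1.png

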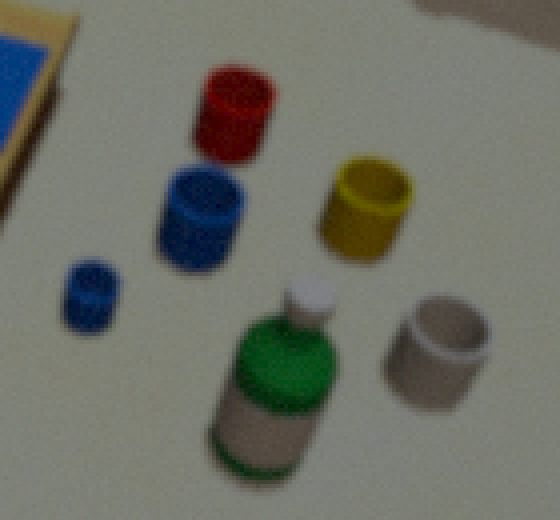

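The crop confirms a red cup, a large blue cup and a yellow cup, plus the small blue and white decoys and the soap. I'm moving above the rack with the gripper shut, turned to the lane direction.

Request:
{"op": "step_arm", "data": {"targets": [[1, 3, -4, 0.5, 0, 0, 0.5], [1, 6, -8, 0.5, 0, 0, 1], [1, 9, -12, 0.5, 0, 0, 1.5], [1, 12, -16, 0.5, 0, 0, 2], [1, 15.1, -21.7, 0.5, 0, 0, 2.46], [1, 15.1, -21.7, 0.5, 0, 0, 2.46], [1, 15.1, -21.7, 0.5, 0, 0, 2.46], [1, 15.1, -21.7, 0.5, 0, 0, 2.46], [1, 15.1, -21.7, 0.5, 0, 0, 2.46], [1, 15.1, -21.7, 0.5, 0, 0, 2.46]], "squeeze": 40}}

```text
time_s: 2.85
ee_pos: [450.1, 193.3, 242.8]
eef_rot: [3.141, 0.001, -3.06]
contact_force: [1.1, 0.4, -0.1]
gripper_width: 0.001
grip_force: 0.0
```

Request:
{"op": "step_arm", "data": {"targets": [[1, 0, 0, 0, 0, 0, 0], [1, 0, 0, 0, 0, 0, 0], [1, 0, 0, 0, 0, 0, 0], [1, 0, 0, 0, 0, 0, 0], [1, 0, 0, 0, 0, 0, 0], [1, 0, 0, 0, 0, 0, 0], [1, 0, 0, 0, 0, 0, 0], [1, 0, 0, 0, 0, 0, 0], [1, 0, 0, 0, 0, 0, 0], [1, 0, 0, 0, 0, 0, 0]]}}

```text
time_s: 3.85
ee_pos: [449.1, 195.1, 242.4]
eef_rot: [-3.142, -0.0, -3.06]
contact_force: [-0.6, 0.2, -0.5]
gripper_width: -0.004
grip_force: 0.0
```

```bash
python3 - <<'E'
from h import *
st=arm.read_state(); s=snap('wrist','w1.png')
print(st['ee_pos'],st['eef_rot'],st['gripper_width'],st['joint_positions'].round(2),st['time_s'])
for n,z in [('rack',74),('coaster_red',75),('coaster_yellow',75),('coaster_blue',75)]:
    r=rect(s,n,z,st); print(n,r and [round(float(v),2) for v in r])
E
```

```text
[449.13653021 195.05136471 242.37872529] [-3.14156657e+00 -4.45111691e-05 -3.06005088e+00] -0.0037742303429715873 [-0.31  0.29 -0.2   1.83  0.06  1.03  1.12] 3.85
rack [0.69, 549.43, 66.22, 196.43, 224.11, 3.97]
coaster_red [0.6, 525.11, 64.83, 111.63, 62.25, 4.29]
coaster_yellow [0.74, 554.91, -3.15, 110.8, 61.93, 4.14]
coaster_blue [0.75, 536.0, 136.27, 86.41, 60.74, 4.56]
```

View pics/w1.png

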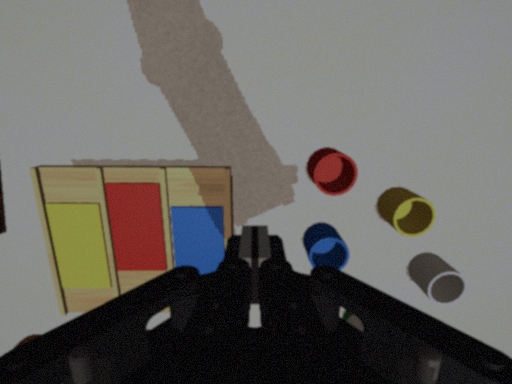

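Wrist view at 242 mm: the lanes hold yellow (75,245), red (135,226) and blue (197,240). The red (335,172), blue (327,250) and yellow (412,213) cups are at right, and the white cup is at (440,282). I go behind the red coaster first.

Request:
{"op": "step_arm", "data": {"targets": [[1, 1, -0.8, -0.5, 0, 0, 0], [1, 2, -1.6, -1.5, 0, 0, 0], [1, 3, -2.4, -2.5, 0, 0, 0], [1, 4, -3.2, -3.5, 0, 0, 0], [1, 5, -4, -4.2, 0, 0, 0], [1, 6.4, -4.98, -4.9, 0, 0, 0], [1, 6.4, -4.98, -4.9, 0, 0, 0], [1, 6.4, -4.98, -4.9, 0, 0, 0], [1, 6.4, -4.98, -4.9, 0, 0, 0], [1, 6.4, -4.98, -4.9, 0, 0, 0]]}}

```text
time_s: 5.1
ee_pos: [608.7, 71.8, 120.7]
eef_rot: [3.141, 0.001, -3.058]
contact_force: [-0.9, 0.2, -1.0]
gripper_width: -0.0
grip_force: 0.0
```

```bash
python3 - <<'E'
from h import *
st=arm.read_state(); s=snap('wrist','w2.png')
print(st['ee_pos'],st['eef_rot'],st['time_s'])
for n,z in [('rack',74),('coaster_red',75),('coaster_yellow',75),('coaster_blue',75)]:
    r=rect(s,n,z,st); print(n,r and [round(float(v),2) for v in r])
E
```

```text
[608.70886436  71.84981276 120.68239403] [ 3.14103743e+00  7.70355615e-04 -3.05823528e+00] 5.1
rack [0.15, 554.08, 228.55, 39.13, 18.73, 18.46]
coaster_red [0.77, 530.83, 65.11, 102.11, 61.05, 4.04]
coaster_yellow [0.94, 555.42, -3.78, 110.14, 61.34, 4.38]
coaster_blue [0.7, 548.15, 137.45, 110.28, 61.38, 4.43]
```

View pics/w2.png

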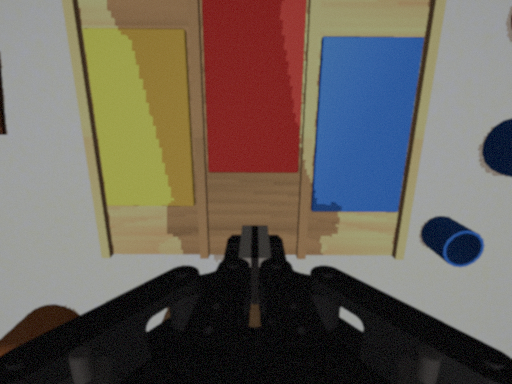

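```bash
python3 - <<'E'
from h import *
s={'intrinsics':None}
st=arm.read_state(); s=arm.snapshot('wrist')
for uv,z in [((108,254),70),((203,256),76),((304,258),76),((402,259),70),((210,173),75),((299,173),75)]: print(uv,pt(s,uv,z,st).round(1))
E
```

```text
(108, 254) [653.6 -34.5  70. ]
(203, 256) [646.2  37.2  76. ]
(304, 258) [641.8 110.4  76. ]
(402, 259) [640.  185.4  70. ]
(210, 173) [584.4  39.7  75. ]
(299, 173) [579.5  99.1  75. ]
```

Request:
{"op": "step_arm", "data": {"targets": [[1, 0, 0, -0.6, 0, 0, 0], [1, 0, 0, -1.2, 0, 0, 0], [1, 0, 0, -1.6, 0, 0, 0], [1, 0, 0, -1.85, 0, 0, 0], [1, 0, 0, -1.93, 0, 0, 0], [1, 0, 0, -1.96, 0, 0, 0], [1, -0.2, -0.03, -1.96, 0, 0, 0], [1, -0.5, -0.06, -1.96, 0, 0, 0], [1, -0.7, -0.08, -1.96, 0, 0, 0], [1, -0.8, -0.08, -1.96, 0, 0, 0]]}}

```text
time_s: 6.4
ee_pos: [588.5, 68.4, 71.3]
eef_rot: [-3.141, 0.0, -3.06]
contact_force: [0.2, -0.0, -0.0]
gripper_width: 0.002
grip_force: 0.1
```

Request:
{"op": "step_arm", "data": {"targets": [[1, -0.3, -0.03, 0, 0, 0, 0], [1, -0.6, -0.06, 0, 0, 0, 0], [1, -0.9, -0.09, 0, 0, 0, 0], [1, -1.2, -0.11, 0, 0, 0, 0], [1, -1.5, -0.13, 0, 0, 0, 0], [1, -1.8, -0.15, 0, 0, 0, 0], [1, -2.05, -0.17, 0, 0, 0, 0], [1, -2.2, -0.18, 0, 0, 0, 0], [1, -2.3, -0.19, 0, 0, 0, 0], [1, -2.33, -0.19, 0, 0, 0, 0]]}}

```text
time_s: 7.4
ee_pos: [530.7, 63.8, 70.9]
eef_rot: [-3.142, -0.0, -3.06]
contact_force: [1.3, 0.5, -0.5]
gripper_width: 0.004
grip_force: 0.1
```

Request:
{"op": "step_arm", "data": {"targets": [[1, 0, 0, 0, 0, 0, 0], [1, 0, 0, 0, 0, 0, 0], [1, 0.2, 0, 0, 0, 0, 0], [1, 0.4, 0, 0.6, 0, 0, 0], [1, 0.4, 0, 1.6, 0, 0, 0], [1, 0.4, 0, 2.6, 0, 0, 0], [1, 0.4, 0, 3.0, 0, 0, 0], [1, 0.4, 0, 3.0, 0, 0, 0], [1, 0.4, 0, 3.0, 0, 0, 0], [1, 0.4, 0, 3.0, 0, 0, 0]]}}

```text
time_s: 8.4
ee_pos: [540.2, 63.7, 144.7]
eef_rot: [-3.141, -0.002, -3.06]
contact_force: [-0.2, -0.2, 0.3]
gripper_width: -0.002
grip_force: 0.0
```

```bash
python3 - <<'E'
from h import *
st=arm.read_state(); s=snap('wrist','w3.png')
print(st['ee_pos'],st['time_s'])
for n,z in [('coaster_red',75),('coaster_yellow',75),('coaster_blue',75)]:
    r=rect(s,n,z,st); print(n,r and [round(float(v),2) for v in r])
E
```

```text
[540.21863198  63.65281826 144.66107988] 8.4
coaster_red [0.89, 464.28, 59.88, 110.05, 61.06, 4.32]
coaster_yellow [0.88, 555.42, -3.54, 110.1, 61.99, 4.32]
coaster_blue [0.93, 548.14, 136.8, 109.27, 61.5, 4.26]
```

View pics/w3.png

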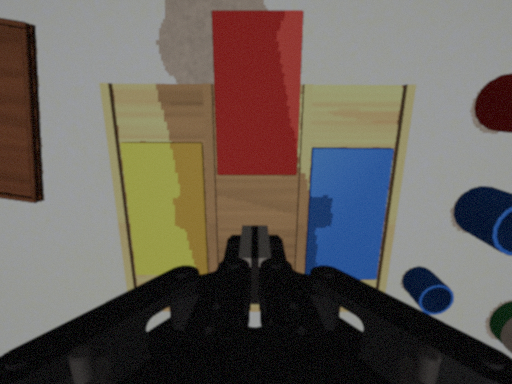

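Red now sits about 47 mm over the edge, with its far edge at px row 12 and the rack edge at row 85. I open, go in front and pinch it.

Request:
{"op": "step_arm", "data": {"targets": [[-1, -1, -0.06, 0, 0, 0, 0], [-1, -2, -0.12, 0, 0, 0, 0], [-1, -3, -0.18, 0, 0, 0, 0], [-1, -4, -0.24, 0, 0, 0, 0], [-1, -4.17, -0.24, 0, 0, 0, 0], [-1, -4.17, -0.24, -0.5, 0, 0, 0], [-1, -4.17, -0.24, -1.2, 0, 0, 0], [-1, -4.17, -0.24, -1.8, 0, 0, 0], [-1, -4.17, -0.24, -2.4, 0, 0, 0], [-1, -4.17, -0.24, -2.4, 0, 0, 0]]}}

```text
time_s: 9.6
ee_pos: [436.2, 57.8, 84.4]
eef_rot: [-3.141, -0.003, -3.06]
contact_force: [-0.7, 0.1, 0.7]
gripper_width: 1.0
grip_force: 0.0
```

Request:
{"op": "step_arm", "data": {"targets": [[-1, 0, 0, -0.3, 0, 0, 0], [-1, 0, 0, -0.7, 0, 0, 0], [-1, 0, 0, -1.0, 0, 0, 0], [-1, 0, 0, -1.03, 0, 0, 0], [-1, 0, 0, -1.03, 0, 0, 0], [1, 0, 0, -1.03, 0, 0, 0], [1, 0, 0, -1.03, 0, 0, 0], [1, 0, 0, -1.03, 0, 0, 0], [1, 0, 0, -1.03, 0, 0, 0], [1, 0, 0, -1.03, 0, 0, 0]], "squeeze": 40}}

```text
time_s: 10.6
ee_pos: [436.8, 57.8, 60.6]
eef_rot: [-3.142, 0.001, -3.06]
contact_force: [-0.4, 0.1, 4.5]
gripper_width: 0.682
grip_force: 41.9
```

```bash
python3 - <<'E'
from h import *
st=arm.read_state(); s=snap('wrist','w4.png'); t=snap('scene')
print(st['ee_pos'],st['time_s'],st['grip_force'],st['gripper_width'],st['contact_force'])
a=cv2.imread('pics/w4.png'); b=cv2.cvtColor(t['img'],cv2.COLOR_RGB2BGR)[120:220,200:330]
cv2.imwrite('pics/v4.png',np.hstack([a[:,100:420],cv2.resize(b,(480,384),interpolation=3)]))
E
```

```text
[436.84757462  57.82733146  60.61741981] 10.6 41.909478306770325 0.6823827184564726 [-0.37216366  0.08415745  4.54047427]
```

View pics/v4.png

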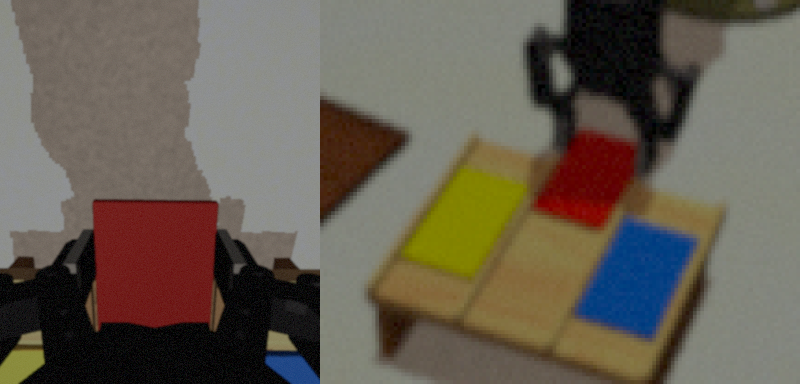

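Request:
{"op": "step_arm", "data": {"targets": [[1, 0, 0, 0.2, 0, 0, 0], [1, 0, 0, 0.5, 0, 0, 0], [1, 0, 0, 1.0, 0, 0, 0], [1, 0, 0, 1.7, 0, 0, 0], [1, -0.1, -0.3, 2.5, 0, 0, 0], [1, -0.3, -1.0, 3.5, 0, 0, 0], [1, -0.5, -2.0, 4.5, 0, 0, 0], [1, -0.6, -3.0, 5.5, 0, 0, 0], [1, -0.68, -4.0, 6.2, 0, 0, 0], [1, -0.68, -5.0, 6.4, 0, 0, 0]], "squeeze": 50}}

```text
time_s: 11.7
ee_pos: [420.0, -68.2, 222.7]
eef_rot: [-3.141, 0.004, -3.06]
contact_force: [0.7, 0.4, -0.8]
gripper_width: 0.679
grip_force: 53.5
```

Request:
{"op": "step_arm", "data": {"targets": [[1, 0, -1.0, 0, 0, 0, -0.2], [1, 0, -2.0, 0, 0, 0, -0.4], [1, 0, -3.0, 0, 0, 0, -0.6], [1, 0, -3.8, 0, 0, 0, -0.8], [1, 0, -4.3, 0, 0, 0, -0.98], [1, 0, -4.5, 0, 0, 0, -0.98], [1, 0, -4.5, 0, 0, 0, -0.98], [1, 0, -4.5, 0, 0, 0, -0.98], [1, 0, -4.5, 0, 0, 0, -0.98], [1, 0, -4.5, 0, 0, 0, -0.98]]}}

```text
time_s: 12.7
ee_pos: [419.8, -178.9, 220.2]
eef_rot: [3.141, 0.0, 3.088]
contact_force: [-0.4, -0.3, -0.6]
gripper_width: 0.678
grip_force: 53.5
```

```bash
python3 - <<'E'
from h import *
st=arm.read_state(); s=snap('wrist','w5.png')
print(st['ee_pos'],st['eef_rot'],st['time_s'],st['grip_force'],st['gripper_width'])
r=rect(s,'tray',8,st); print(r)
E
```

```text
[ 419.7753563  -178.90510034  220.17066831] [3.14140095e+00 2.26059561e-05 3.08788062e+00] 12.7 53.453603982925415 0.6784566815158689
(0.83, 487.689453125, -302.9539794921875, 314.78302001953125, 169.12937927246094, -3.721527099609375)
```

View pics/w5.png

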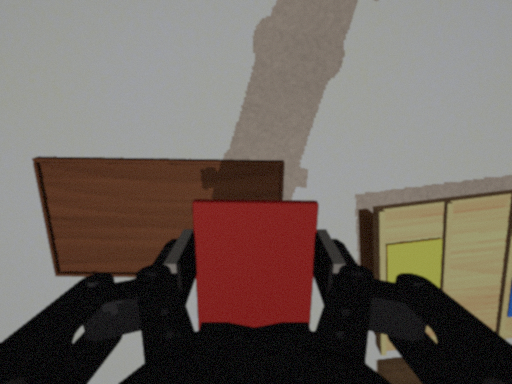

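The tray shows at px (165,217), centre about (488,-302.5) with yaw -3.7°, and the coaster is held level. I place it in the far slot.

Request:
{"op": "step_arm", "data": {"targets": [[1, 0.1, -0.6, -0.3, 0, 0, -0.05], [1, 0.3, -1.6, -0.9, 0, 0, -0.08], [1, 0.5, -2.8, -1.6, 0, 0, -0.08], [1, 0.7, -4.0, -2.4, 0, 0, -0.08], [1, 0.9, -5.2, -3.2, 0, 0, -0.08], [1, 1.1, -6.4, -4.0, 0, 0, -0.08], [1, 1.3, -7.4, -4.8, 0, 0, -0.08], [1, 1.4, -8.1, -5.6, 0, 0, -0.08], [1, 1.4, -8.38, -6.3, 0, 0, -0.08], [1, 1.4, -8.38, -6.8, 0, 0, -0.08]]}}

```text
time_s: 13.8
ee_pos: [453.3, -391.3, 47.9]
eef_rot: [-3.141, -0.002, 3.073]
contact_force: [0.5, 0.1, -0.4]
gripper_width: 0.684
grip_force: 53.5
```

Request:
{"op": "step_arm", "data": {"targets": [[1, 0, 0, -0.4, 0, 0, 0], [1, 0, 0, -0.8, 0, 0, 0], [1, 0, 0, -1.2, 0, 0, 0], [1, 0, 0, -1.5, 0, 0, 0], [1, 0, 0, -1.7, 0, 0, 0], [1, 0, 0, -1.8, 0, 0, 0], [1, 0, 0, -1.85, 0, 0, 0], [1, 0, 0, -1.9, 0, 0, 0], [1, 0, 0, -1.9, 0, 0, 0], [1, 0, 0, -1.9, 0, 0, 0]]}}

```text
time_s: 14.8
ee_pos: [454.8, -389.3, 2.9]
eef_rot: [-3.141, 0.0, 3.075]
contact_force: [0.1, -0.2, -0.6]
gripper_width: 0.679
grip_force: 53.5
```

Request:
{"op": "step_arm", "data": {"targets": [[1, 0, 0, -0.04, 0, 0, 0], [1, 0, 0, -0.08, 0, 0, 0], [1, 0, 0, -0.12, 0, 0, 0], [1, 0, 0, -0.14, 0, 0, 0], [1, 0, 0, -0.16, 0, 0, 0], [1, 0, 0, -0.16, 0, 0, 0], [1, 0, 0, -0.16, 0, 0, 0], [1, 0, 0, -0.16, 0, 0, 0], [1, 0, 0, -0.16, 0, 0, 0], [1, 0, 0, -0.16, 0, 0, 0]]}}

```text
time_s: 15.8
ee_pos: [454.7, -389.3, 0.5]
eef_rot: [-3.141, 0.001, 3.075]
contact_force: [-3.5, 2.7, 18.6]
gripper_width: 0.68
grip_force: 63.2
```

Request:
{"op": "step_arm", "data": {"targets": [[1, 0, 0, -0.04, 0, 0, 0], [1, 0, 0, -0.06, 0, 0, 0], [1, 0, 0, -0.08, 0, 0, 0], [1, 0, 0, -0.08, 0, 0, 0], [1, 0, 0, -0.08, 0, 0, 0], [1, 0, 0, -0.08, 0, 0, 0], [1, 0, 0, -0.08, 0, 0, 0], [1, 0, 0, -0.08, 0, 0, 0], [1, 0, 0, -0.08, 0, 0, 0], [1, 0, 0, -0.08, 0, 0, 0]]}}

```text
time_s: 16.8
ee_pos: [454.7, -389.3, 0.4]
eef_rot: [-3.141, 0.002, 3.075]
contact_force: [-8.2, 6.4, 35.3]
gripper_width: 0.682
grip_force: 72.9
```

Request:
{"op": "step_arm", "data": {"targets": [[1, 0, 0, 0.08, 0, 0, 0], [1, 0, 0, 0.12, 0, 0, 0], [-0.69, 0, 0, 0.12, 0, 0, 0], [-0.69, 0, 0, 0.12, 0, 0, 0], [-0.69, 0, 0, 0.12, 0, 0, 0], [-0.69, 0, 0, 0.12, 0, 0, 0], [-0.69, 0, 0, 0.2, 0, 0, 0], [-0.69, 0, 0, 0.6, 0, 0, 0], [-0.69, 0, 0, 1.5, 0, 0, 0], [-0.69, 0, 0, 2.5, 0, 0, 0]]}}

```text
time_s: 17.8
ee_pos: [454.3, -388.9, 59.9]
eef_rot: [3.141, -0.001, 3.075]
contact_force: [0.8, -0.3, -0.0]
gripper_width: 0.842
grip_force: 0.0
```

Request:
{"op": "step_arm", "data": {"targets": [[-0.69, -0.5, 1, 1.5, 0, 0, 0], [-0.69, -0.8, 2.5, 3, 0, 0, 0], [-0.69, -0.8, 4, 4.5, 0, 0, 0], [1, -0.8, 5, 5.5, 0, 0, 0], [1, -0.8, 5, 5.5, 0, 0, 0], [1, -0.8, 5, 5.5, 0, 0, 0], [1, -0.8, 5, 5.5, 0, 0, 0], [1, -0.8, 5, 5.5, 0, 0, 0], [1, -0.8, 5, 5.5, 0, 0, 0], [1, -0.8, 5, 5.5, 0, 0, 0]]}}

```text
time_s: 18.8
ee_pos: [434.2, -264.6, 195.9]
eef_rot: [3.141, -0.001, 3.074]
contact_force: [0.3, -0.1, -1.2]
gripper_width: -0.002
grip_force: 0.0
```

```bash
python3 - <<'E'
from h import *
st=arm.read_state(); s=snap('wrist','w6.png')
print(st['ee_pos'],st['eef_rot'],st['time_s'],st['grip_force'],st['gripper_width'])
print(rect(s,'tray',8,st)); print(rect(s,'coaster_red',10,st))
E
```

```text
[ 434.24844021 -264.63919921  195.86757934] [ 3.14113617e+00 -1.39495671e-03  3.07425376e+00] 18.8 0.0 -0.0017492410058613519
None
(0.57, 482.5195617675781, -390.7867736816406, 60.81166076660156, 110.6800537109375, -4.760223388671875)
```

View pics/w6.png

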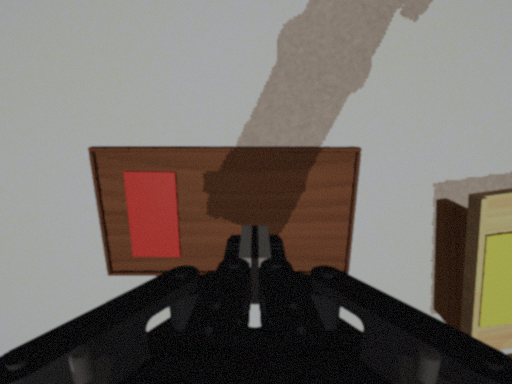

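Red lies flat in the tray at px (152,215), well inside. Yellow is next.

Request:
{"op": "step_arm", "data": {"targets": [[1, 0.8, 1.0, 0, 0, 0, 0.1], [1, 1.8, 2.3, 0, 0, 0, 0.2], [1, 2.8, 3.7, 0, 0, 0, 0.4], [1, 3.8, 5.1, -0.3, 0, 0, 0.5], [1, 4.8, 6.5, -0.8, 0, 0, 0.7], [1, 5.8, 7.9, -1.4, 0, 0, 0.8], [1, 6.8, 9.3, -2.0, 0, 0, 1.04], [1, 7.7, 10.3, -2.6, 0, 0, 1.04], [1, 8.11, 10.68, -3.04, 0, 0, 1.04], [1, 8.11, 10.68, -3.04, 0, 0, 1.04]]}}

```text
time_s: 19.95
ee_pos: [637.3, 4.9, 118.4]
eef_rot: [3.141, -0.003, -3.06]
contact_force: [-0.5, -0.1, -0.7]
gripper_width: -0.001
grip_force: 0.0
```

Request:
{"op": "step_arm", "data": {"targets": [[1, 0, 0, 0, 0, 0, 0], [1, 0, 0, 0, 0, 0, 0], [1, 0, 0, 0, 0, 0, 0], [1, 0, 0, 0, 0, 0, 0], [1, 0, 0, 0, 0, 0, 0], [1, 0, 0, 0, 0, 0, 0], [1, 0, 0, 0, 0, 0, 0], [1, 0, 0, 0, 0, 0, 0], [1, 0, 0, 0, 0, 0, 0], [1, 0, 0, 0, 0, 0, 0]]}}

```text
time_s: 20.95
ee_pos: [637.4, 2.9, 120.6]
eef_rot: [3.142, -0.0, -3.063]
contact_force: [-0.5, 0.5, 0.4]
gripper_width: -0.0
grip_force: 0.0
```

Request:
{"op": "step_arm", "data": {"targets": [[1, 0, 0, -0.6, 0, 0, 0], [1, 0, 0, -1.2, 0, 0, 0], [1, 0, 0, -1.6, 0, 0, 0], [1, 0, 0, -1.85, 0, 0, 0], [1, 0, 0, -1.93, 0, 0, 0], [1, 0, 0, -1.96, 0, 0, 0], [1, -0.2, -0.02, -1.96, 0, 0, 0], [1, -0.5, -0.04, -1.96, 0, 0, 0], [1, -0.8, -0.06, -1.96, 0, 0, 0], [1, -1.1, -0.09, -1.96, 0, 0, 0]]}}

```text
time_s: 21.95
ee_pos: [609.2, 0.5, 72.0]
eef_rot: [-3.142, 0.0, -3.063]
contact_force: [0.1, 0.1, 0.3]
gripper_width: -0.004
grip_force: 0.1
```

Request:
{"op": "step_arm", "data": {"targets": [[1, -0.3, -0.02, 0, 0, 0, 0], [1, -0.6, -0.05, 0, 0, 0, 0], [1, -0.9, -0.08, 0, 0, 0, 0], [1, -1.2, -0.1, 0, 0, 0, 0], [1, -1.5, -0.12, 0, 0, 0, 0], [1, -1.8, -0.14, 0, 0, 0, 0], [1, -2.1, -0.17, 0, 0, 0, 0], [1, -2.4, -0.19, 0, 0, 0, 0], [1, -2.65, -0.21, 0, 0, 0, 0], [1, -2.77, -0.23, 0, 0, 0, 0]]}}

```text
time_s: 22.95
ee_pos: [539.8, -5.2, 71.6]
eef_rot: [-3.142, -0.0, -3.063]
contact_force: [0.4, -0.3, -1.3]
gripper_width: 0.0
grip_force: 0.1
```

Request:
{"op": "step_arm", "data": {"targets": [[1, 0, 0, 0, 0, 0, 0], [1, 0, 0, 0, 0, 0, 0], [1, 0.2, 0, 0, 0, 0, 0], [1, 0.4, 0, 0.6, 0, 0, 0], [1, 0.4, 0, 1.6, 0, 0, 0], [1, 0.4, 0, 2.6, 0, 0, 0], [1, 0.4, 0, 3.0, 0, 0, 0], [1, 0.4, 0, 3.0, 0, 0, 0], [1, 0.4, 0, 3.0, 0, 0, 0], [1, 0.4, 0, 3.0, 0, 0, 0]]}}

```text
time_s: 23.95
ee_pos: [550.0, -5.2, 145.4]
eef_rot: [3.141, -0.002, -3.063]
contact_force: [-0.4, -0.2, -0.1]
gripper_width: 0.003
grip_force: 0.0
```

```bash
python3 - <<'E'
from h import *
st=arm.read_state(); s=snap('wrist','w7.png')
print(st['ee_pos'],st['time_s'])
for n,z in [('coaster_yellow',75),('coaster_blue',75)]:
    r=rect(s,n,z,st); print(n,r and [round(float(v),2) for v in r])
E
```

```text
[549.95005782  -5.16131103 145.36824794] 23.95
coaster_yellow [0.73, 473.57, -10.36, 111.34, 61.27, 4.33]
coaster_blue [0.7, 548.53, 137.3, 111.01, 63.31, 4.47]
```

Request:
{"op": "step_arm", "data": {"targets": [[-1, -1, -0.08, 0, 0, 0, 0], [-1, -2, -0.16, 0, 0, 0, 0], [-1, -3, -0.24, 0, 0, 0, 0], [-1, -4, -0.31, 0, 0, 0, 0], [-1, -4.34, -0.31, 0, 0, 0, 0], [-1, -4.34, -0.31, -0.5, 0, 0, 0], [-1, -4.34, -0.31, -1.2, 0, 0, 0], [-1, -4.34, -0.31, -1.8, 0, 0, 0], [-1, -4.34, -0.31, -2.4, 0, 0, 0], [-1, -4.34, -0.31, -2.4, 0, 0, 0]]}}

```text
time_s: 25.1
ee_pos: [441.8, -12.8, 85.1]
eef_rot: [3.141, -0.003, -3.063]
contact_force: [-0.5, -0.2, 0.1]
gripper_width: 0.999
grip_force: 0.0
```

Request:
{"op": "step_arm", "data": {"targets": [[-1, 0, 0, -0.3, 0, 0, 0], [-1, 0, 0, -0.7, 0, 0, 0], [-1, 0, 0, -0.98, 0, 0, 0], [-1, 0, 0, -1.0, 0, 0, 0], [-1, 0, 0, -1.0, 0, 0, 0], [1, 0, 0, -1.0, 0, 0, 0], [1, 0, 0, -1.0, 0, 0, 0], [1, 0, 0, -1.0, 0, 0, 0], [1, 0, 0, -1.0, 0, 0, 0], [1, 0, 0, -1.0, 0, 0, 0]], "squeeze": 50}}

```text
time_s: 26.1
ee_pos: [442.4, -12.9, 62.2]
eef_rot: [-3.141, 0.001, -3.063]
contact_force: [-1.3, -0.1, 5.0]
gripper_width: 0.684
grip_force: 52.1
```

Request:
{"op": "step_arm", "data": {"targets": [[1, 0, 0, 0.2, 0, 0, 0], [1, 0, 0, 0.5, 0, 0, 0], [1, 0, 0, 1.0, 0, 0, 0], [1, 0, -0.2, 1.7, 0, 0, 0], [1, 0, -0.7, 2.3, 0, 0, -0.1], [1, 0.1, -1.4, 2.6, 0, 0, -0.2], [1, 0.15, -2.4, 2.8, 0, 0, -0.3], [1, 0.2, -3.5, 2.8, 0, 0, -0.4], [1, 0.25, -4.6, 2.8, 0, 0, -0.5], [1, 0.3, -5.7, 2.8, 0, 0, -0.6]]}}

```text
time_s: 27.1
ee_pos: [449.6, -156.5, 132.4]
eef_rot: [-3.141, 0.001, 3.136]
contact_force: [0.5, -0.7, -0.0]
gripper_width: 0.684
grip_force: 53.4
```

Request:
{"op": "step_arm", "data": {"targets": [[1, 0.05, -1.1, 0, 0, 0, -0.1], [1, 0.1, -2.2, 0, 0, 0, -0.2], [1, 0.15, -3.3, -0.2, 0, 0, -0.3], [1, 0.2, -4.3, -0.5, 0, 0, -0.44], [1, 0.25, -5.1, -1, 0, 0, -0.44], [1, 0.28, -5.6, -1.5, 0, 0, -0.44], [1, 0.28, -5.8, -2, 0, 0, -0.44], [1, 0.28, -5.8, -2.5, 0, 0, -0.44], [1, 0.28, -5.8, -3, 0, 0, -0.44], [1, 0.28, -5.8, -3.4, 0, 0, -0.44]]}}

```text
time_s: 28.1
ee_pos: [456.6, -299.0, 45.5]
eef_rot: [3.141, -0.001, 3.077]
contact_force: [-0.5, -0.7, -1.2]
gripper_width: 0.682
grip_force: 53.4
```

Request:
{"op": "step_arm", "data": {"targets": [[1, 0, 0, 0, 0, 0, 0], [1, 0, 0, 0, 0, 0, 0], [1, 0, 0, 0, 0, 0, 0], [1, 0, 0, 0, 0, 0, 0], [1, 0, 0, 0, 0, 0, 0], [1, 0, 0, 0, 0, 0, 0], [1, 0, 0, 0, 0, 0, 0], [1, 0, 0, 0, 0, 0, 0], [1, 0, 0, 0, 0, 0, 0], [1, 0, 0, 0, 0, 0, 0]]}}

```text
time_s: 29.1
ee_pos: [456.6, -300.4, 46.6]
eef_rot: [-3.142, -0.0, 3.075]
contact_force: [-0.0, -0.3, -0.6]
gripper_width: 0.679
grip_force: 53.5
```

Request:
{"op": "step_arm", "data": {"targets": [[1, 0, 0, -0.4, 0, 0, 0], [1, 0, 0, -0.8, 0, 0, 0], [1, 0, 0, -1.2, 0, 0, 0], [1, 0, 0, -1.5, 0, 0, 0], [1, 0, 0, -1.65, 0, 0, 0], [1, 0, 0, -1.72, 0, 0, 0], [1, 0, 0, -1.78, 0, 0, 0], [1, 0, 0, -1.82, 0, 0, 0], [1, 0, 0, -1.82, 0, 0, 0], [1, 0, 0, -1.82, 0, 0, 0]]}}

```text
time_s: 30.1
ee_pos: [456.7, -300.5, 1.4]
eef_rot: [-3.141, 0.0, 3.075]
contact_force: [-0.2, -0.6, -0.8]
gripper_width: 0.68
grip_force: 53.5
```

Request:
{"op": "step_arm", "data": {"targets": [[1, 0, 0, -0.02, 0, 0, 0], [1, 0, 0, -0.04, 0, 0, 0], [1, 0, 0, -0.04, 0, 0, 0], [-0.69, 0, 0, 0, 0, 0, 0], [-0.69, 0, 0, 0, 0, 0, 0], [-0.69, 0, 0, 0, 0, 0, 0], [-0.69, 0, 0, 0.1, 0, 0, 0], [-0.69, 0, 0, 0.6, 0, 0, 0], [-0.69, 0, 0, 1.5, 0, 0, 0], [-0.69, 0, 0, 2.5, 0, 0, 0]]}}

```text
time_s: 31.1
ee_pos: [456.3, -300.2, 64.7]
eef_rot: [3.141, -0.001, 3.075]
contact_force: [0.3, -1.2, 0.5]
gripper_width: 0.84
grip_force: 0.0
```

Request:
{"op": "step_arm", "data": {"targets": [[-0.69, -0.5, 1, 1.5, 0, 0, 0], [-0.69, -0.8, 2.5, 3, 0, 0, 0], [-0.69, -0.8, 4, 4.5, 0, 0, 0], [1, -0.8, 5, 5.5, 0, 0, 0], [1, -0.8, 5, 5.5, 0, 0, 0], [1, -0.8, 5, 5.5, 0, 0, 0], [1, -0.8, 5, 5.5, 0, 0, 0], [1, -0.8, 5, 5.5, 0, 0, 0], [1, -0.8, 5, 5.5, 0, 0, 0], [1, -0.8, 5, 5.5, 0, 0, 0]]}}

```text
time_s: 32.1
ee_pos: [436.3, -175.9, 200.5]
eef_rot: [3.141, -0.001, 3.074]
contact_force: [0.6, -0.3, 0.5]
gripper_width: 0.001
grip_force: 0.0
```

```bash
python3 - <<'E'
from h import *
st=arm.read_state(); s=snap('wrist','w8.png')
print(st['ee_pos'],st['eef_rot'],st['time_s'],st['gripper_width'])
print(rect(s,'coaster_red',10,st)); print(rect(s,'coaster_yellow',10,st))
E
```

```text
[ 436.29193172 -175.9108829   200.45524854] [ 3.14129158e+00 -1.40512118e-03  3.07416529e+00] 32.1 0.0006023438498908445
(0.98, 482.35504150390625, -390.58856201171875, 61.73453903198242, 110.68862915039062, -4.6143646240234375)
(0.56, 487.4600830078125, -301.8866882324219, 60.87471389770508, 109.36868286132812, -4.184654235839844)
```

View pics/w8.png

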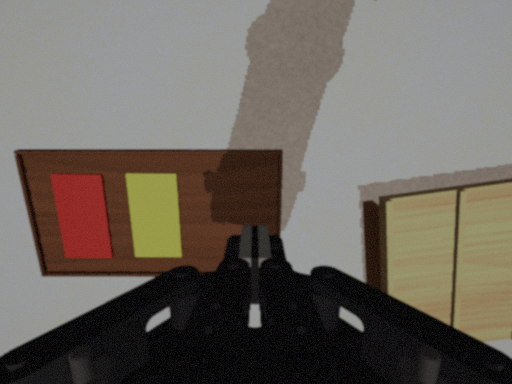

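Yellow is placed at px (154,215), beside red with a gap. Blue is next.

Request:
{"op": "step_arm", "data": {"targets": [[1, 0.7, 1.2, 0, 0, 0, 0.1], [1, 1.5, 2.6, 0, 0, 0, 0.2], [1, 2.4, 4.0, 0, 0, 0, 0.4], [1, 3.3, 5.5, -0.3, 0, 0, 0.5], [1, 4.2, 7.0, -0.8, 0, 0, 0.7], [1, 5.2, 8.6, -1.4, 0, 0, 0.8], [1, 6.2, 10.2, -2.0, 0, 0, 1.04], [1, 7.0, 11.7, -2.6, 0, 0, 1.04], [1, 7.63, 12.76, -3.22, 0, 0, 1.04], [1, 7.63, 12.76, -3.22, 0, 0, 1.04]]}}

```text
time_s: 33.25
ee_pos: [627.0, 149.4, 117.6]
eef_rot: [3.139, -0.003, -3.056]
contact_force: [-0.9, 0.2, 0.0]
gripper_width: 0.003
grip_force: 0.0
```

Request:
{"op": "step_arm", "data": {"targets": [[1, 0, 0, 0, 0, 0, 0], [1, 0, 0, 0, 0, 0, 0], [1, 0, 0, 0, 0, 0, 0], [1, 0, 0, 0, 0, 0, 0], [1, 0, 0, 0, 0, 0, 0], [1, 0, 0, 0, 0, 0, 0], [1, 0, 0, 0, 0, 0, 0], [1, 0, 0, 0, 0, 0, 0], [1, 0, 0, 0, 0, 0, 0], [1, 0, 0, 0, 0, 0, 0]]}}

```text
time_s: 34.25
ee_pos: [627.4, 143.7, 120.6]
eef_rot: [-3.142, -0.0, -3.063]
contact_force: [0.2, -0.1, -0.1]
gripper_width: 0.001
grip_force: 0.0
```

Request:
{"op": "step_arm", "data": {"targets": [[1, 0, 0, -0.6, 0, 0, 0], [1, 0, 0, -1.2, 0, 0, 0], [1, 0, 0, -1.6, 0, 0, 0], [1, 0, 0, -1.85, 0, 0, 0], [1, 0, 0, -1.93, 0, 0, 0], [1, 0, 0, -1.96, 0, 0, 0], [1, -0.2, -0.02, -1.96, 0, 0, 0], [1, -0.5, -0.04, -1.96, 0, 0, 0], [1, -0.8, -0.06, -1.96, 0, 0, 0], [1, -1.1, -0.09, -1.96, 0, 0, 0]]}}

```text
time_s: 35.25
ee_pos: [599.2, 141.4, 72.0]
eef_rot: [3.141, 0.0, -3.063]
contact_force: [0.3, 0.1, -0.7]
gripper_width: 0.002
grip_force: 0.2
```

Request:
{"op": "step_arm", "data": {"targets": [[1, -0.3, -0.02, 0, 0, 0, 0], [1, -0.6, -0.05, 0, 0, 0, 0], [1, -0.9, -0.08, 0, 0, 0, 0], [1, -1.2, -0.1, 0, 0, 0, 0], [1, -1.5, -0.12, 0, 0, 0, 0], [1, -1.8, -0.14, 0, 0, 0, 0], [1, -2.1, -0.17, 0, 0, 0, 0], [1, -2.4, -0.19, 0, 0, 0, 0], [1, -2.65, -0.21, 0, 0, 0, 0], [1, -2.8, -0.23, 0, 0, 0, 0]]}}

```text
time_s: 36.25
ee_pos: [529.2, 135.5, 71.6]
eef_rot: [-3.142, -0.0, -3.063]
contact_force: [0.3, -0.4, -0.3]
gripper_width: 0.0
grip_force: 0.1
```

Request:
{"op": "step_arm", "data": {"targets": [[1, 0, 0, 0, 0, 0, 0], [1, 0, 0, 0, 0, 0, 0], [1, 0.2, 0, 0, 0, 0, 0], [1, 0.4, 0, 0.6, 0, 0, 0], [1, 0.4, 0, 1.6, 0, 0, 0], [1, 0.4, 0, 2.6, 0, 0, 0], [1, 0.4, 0, 3.0, 0, 0, 0], [1, 0.4, 0, 3.0, 0, 0, 0], [1, 0.4, 0, 3.0, 0, 0, 0], [1, 0.4, 0, 3.0, 0, 0, 0]]}}

```text
time_s: 37.25
ee_pos: [539.2, 135.4, 145.3]
eef_rot: [-3.141, -0.002, -3.063]
contact_force: [0.5, -0.3, -0.0]
gripper_width: -0.002
grip_force: 0.0
```

```bash
python3 - <<'E'
from h import *
st=arm.read_state(); s=snap('wrist','w9.png')
print(st['ee_pos'],st['time_s'])
for n,z in [('coaster_blue',75)]:
    r=rect(s,n,z,st); print(n,r and [round(float(v),2) for v in r])
E
```

```text
[539.21207829 135.36231984 145.31653883] 37.25
coaster_blue [0.59, 463.03, 130.18, 110.82, 60.73, 4.73]
```

Request:
{"op": "step_arm", "data": {"targets": [[-1, -1, -0.08, 0, 0, 0, 0], [-1, -2, -0.16, 0, 0, 0, 0], [-1, -3, -0.24, 0, 0, 0, 0], [-1, -4, -0.31, 0, 0, 0, 0], [-1, -4.31, -0.31, 0, 0, 0, 0], [-1, -4.31, -0.31, -0.5, 0, 0, 0], [-1, -4.31, -0.31, -1.2, 0, 0, 0], [-1, -4.31, -0.31, -1.8, 0, 0, 0], [-1, -4.31, -0.31, -2.4, 0, 0, 0], [-1, -4.31, -0.31, -2.4, 0, 0, 0]]}}

```text
time_s: 38.35
ee_pos: [431.7, 127.6, 85.0]
eef_rot: [-3.141, -0.003, -3.063]
contact_force: [-0.4, -0.1, -0.3]
gripper_width: 1.001
grip_force: 0.0
```

Request:
{"op": "step_arm", "data": {"targets": [[-1, 0, 0, -0.3, 0, 0, 0], [-1, 0, 0, -0.7, 0, 0, 0], [-1, 0, 0, -0.98, 0, 0, 0], [-1, 0, 0, -1.0, 0, 0, 0], [-1, 0, 0, -1.0, 0, 0, 0], [1, 0, 0, -1.0, 0, 0, 0], [1, 0, 0, -1.0, 0, 0, 0], [1, 0, 0, -1.0, 0, 0, 0], [1, 0, 0, -1.0, 0, 0, 0], [1, 0, 0, -1.0, 0, 0, 0]], "squeeze": 50}}

```text
time_s: 39.35
ee_pos: [432.4, 127.9, 62.3]
eef_rot: [3.141, 0.001, -3.063]
contact_force: [-2.0, -0.4, 6.4]
gripper_width: 0.678
grip_force: 52.1
```

Request:
{"op": "step_arm", "data": {"targets": [[1, 0, 0, 0.2, 0, 0, 0], [1, 0, 0, 0.5, 0, 0, 0], [1, 0, 0, 1.0, 0, 0, 0], [1, 0, -0.2, 1.7, 0, 0, 0], [1, 0, -0.7, 2.3, 0, 0, -0.1], [1, 0.1, -1.4, 2.6, 0, 0, -0.2], [1, 0.15, -2.5, 2.8, 0, 0, -0.3], [1, 0.2, -3.8, 2.8, 0, 0, -0.4], [1, 0.25, -5.1, 2.8, 0, 0, -0.5], [1, 0.3, -6.4, 2.8, 0, 0, -0.6]]}}

```text
time_s: 40.35
ee_pos: [439.6, -33.4, 132.4]
eef_rot: [-3.142, 0.001, 3.136]
contact_force: [-0.0, 0.1, -0.4]
gripper_width: 0.681
grip_force: 53.4
```

Request:
{"op": "step_arm", "data": {"targets": [[1, 0.15, -1.3, 0, 0, 0, -0.1], [1, 0.3, -2.6, 0, 0, 0, -0.2], [1, 0.5, -3.9, -0.2, 0, 0, -0.3], [1, 0.7, -5.2, -0.5, 0, 0, -0.44], [1, 0.85, -6.3, -1, 0, 0, -0.44], [1, 0.93, -7.0, -1.5, 0, 0, -0.44], [1, 0.93, -7.22, -2, 0, 0, -0.44], [1, 0.93, -7.22, -2.5, 0, 0, -0.44], [1, 0.93, -7.22, -3, 0, 0, -0.44], [1, 0.93, -7.22, -3.4, 0, 0, -0.44]]}}

```text
time_s: 41.35
ee_pos: [462.6, -211.1, 45.7]
eef_rot: [3.14, -0.001, 3.077]
contact_force: [-0.6, -0.5, -0.6]
gripper_width: 0.68
grip_force: 53.4
```

Request:
{"op": "step_arm", "data": {"targets": [[1, 0, 0, 0, 0, 0, 0], [1, 0, 0, 0, 0, 0, 0], [1, 0, 0, 0, 0, 0, 0], [1, 0, 0, 0, 0, 0, 0], [1, 0, 0, 0, 0, 0, 0], [1, 0, 0, 0, 0, 0, 0], [1, 0, 0, 0, 0, 0, 0], [1, 0, 0, 0, 0, 0, 0], [1, 0, 0, 0, 0, 0, 0], [1, 0, 0, 0, 0, 0, 0]]}}

```text
time_s: 42.35
ee_pos: [462.9, -212.7, 46.6]
eef_rot: [-3.142, -0.0, 3.075]
contact_force: [-0.7, 0.5, -0.4]
gripper_width: 0.681
grip_force: 53.5
```

Request:
{"op": "step_arm", "data": {"targets": [[1, 0, 0, -0.4, 0, 0, 0], [1, 0, 0, -0.8, 0, 0, 0], [1, 0, 0, -1.2, 0, 0, 0], [1, 0, 0, -1.5, 0, 0, 0], [1, 0, 0, -1.65, 0, 0, 0], [1, 0, 0, -1.72, 0, 0, 0], [1, 0, 0, -1.78, 0, 0, 0], [1, 0, 0, -1.82, 0, 0, 0], [1, 0, 0, -1.82, 0, 0, 0], [1, 0, 0, -1.82, 0, 0, 0]]}}

```text
time_s: 43.35
ee_pos: [463.1, -212.8, 1.4]
eef_rot: [-3.141, 0.0, 3.075]
contact_force: [0.1, -0.0, 0.2]
gripper_width: 0.679
grip_force: 53.5
```

Request:
{"op": "step_arm", "data": {"targets": [[1, 0, 0, -0.02, 0, 0, 0], [1, 0, 0, -0.04, 0, 0, 0], [1, 0, 0, -0.04, 0, 0, 0], [-0.69, 0, 0, 0, 0, 0, 0], [-0.69, 0, 0, 0, 0, 0, 0], [-0.69, 0, 0, 0, 0, 0, 0], [-0.69, 0, 0, 0.1, 0, 0, 0], [-0.69, 0, 0, 0.6, 0, 0, 0], [-0.69, 0, 0, 1.5, 0, 0, 0], [-0.69, 0, 0, 2.5, 0, 0, 0]]}}

```text
time_s: 44.35
ee_pos: [462.5, -212.5, 64.7]
eef_rot: [3.141, -0.001, 3.075]
contact_force: [0.0, 0.5, 0.1]
gripper_width: 0.843
grip_force: 0.0
```

Request:
{"op": "step_arm", "data": {"targets": [[-0.69, -0.5, 1, 1.5, 0, 0, 0], [-0.69, -0.8, 2.5, 3, 0, 0, 0], [-0.69, -0.8, 4, 4.5, 0, 0, 0], [-1, -0.8, 5.5, 5.5, 0, 0, 0], [-1, -0.8, 7, 6, 0, 0, 0.2], [-1, -0.8, 8.5, 6, 0, 0, 0.4], [-1, -0.8, 10, 6, 0, 0, 0.6], [-1, -0.8, 11.5, 6, 0, 0, 0.8], [-1, -0.8, 13, 6, 0, 0, 1], [-1, -0.8, 14, 6, 0, 0, 1]]}}

```text
time_s: 45.35
ee_pos: [442.3, 140.1, 214.8]
eef_rot: [3.141, 0.001, -3.065]
contact_force: [0.9, -1.2, -0.7]
gripper_width: 0.998
grip_force: 0.0
```

```bash
cat >> h.py <<'E'
def cups(s,st=None):
    # cup axis: fit projected cylinder (r=26,h=55) silhouette centre to mask centroid, one refinement
    out={}
    for n in ['cup_red','cup_yellow','cup_blue']:
        for r in arm.cut_out(n,s):
            if r['score']<.25: continue
            m=r['region']; e=r['extent']; H,W=m.shape
            c=np.array([(e[0]+e[2])/2,(e[1]+e[3])/2]); p=pt(s,c,27,st)[:2]
            a=np.linspace(0,2*np.pi,60)
            for _ in range(4):
                P=np.vstack([np.c_[p[0]+R*np.cos(a),p[1]+R*np.sin(a),0*a+z] for R,z in((24.5,0),(26,55))])
                q=proj(s,P,st); c2=(q.min(0)+q.max(0))/2; p=p+pt(s,c,27,st)[:2]-pt(s,c2,27,st)[:2]
            sz=q.max(0)-q.min(0)
            cut=e[0]<2 or e[1]<2 or e[2]>W-3 or e[3]>H-3
            print(n,round(r['score'],2),'at',p.round(1),'ext',np.round(e,0),'ratio',((e[2]-e[0])/sz[0]).round(2),((e[3]-e[1])/sz[1]).round(2),'CUT' if cut else '')
E
python3 - <<'E'
from h import *
st=arm.read_state(); s=snap('wrist','w10.png'); t=snap('top')
print(st['ee_pos'],st['eef_rot'],st['time_s'])
cups(s,st); print('top'); cups(t)
for n in ('red','yellow','blue'): print(rect(t,'coaster_'+n,10))
E
```

```text
[442.31078061 140.10305213 214.75103522] [ 3.14072407e+00  1.14697713e-03 -3.06498499e+00] 45.35
cup_red 0.58 at [422.7 305.5] ext [367. 137. 434. 193.] ratio 1.0 1.08 
cup_yellow 0.6 at [493.  398.2] ext [426. 197. 499. 256.] ratio 1.01 1.05 
cup_yellow 0.34 at [541.6 309.5] ext [364. 238. 403. 276.] ratio 0.67 0.66 
cup_blue 0.96 at [584.2 452.3] ext [458. 270. 509. 316.] ratio 0.72 0.79 CUT
cup_blue 0.7 at [635.4 252.5] ext [314. 295. 342. 336.] ratio 0.6 0.69 
cup_blue 0.62 at [538.  308.4] ext [362. 238. 403. 271.] ratio 0.7 0.59 
top
cup_red 0.56 at [419. 297.] ext [184. 251. 201. 266.] ratio 0.93 0.92 
cup_blue 0.8 at [547.4 296. ] ext [186. 210. 203. 225.] ratio 0.95 0.88 
cup_blue 0.79 at [583.  459.5] ext [134. 195. 154. 215.] ratio 1.0 1.14 
(0.78, 480.5985107421875, -395.98211669921875, 62.603004455566406, 109.76459503173828, -5.4393768310546875)
(0.6, 485.1092224121094, -306.34234619140625, 61.7982177734375, 114.00503540039062, -2.6336669921875)
(0.62, 490.05987548828125, -217.302978515625, 62.80149459838867, 111.52151489257812, -4.532432556152344)
```

View pics/w10.png

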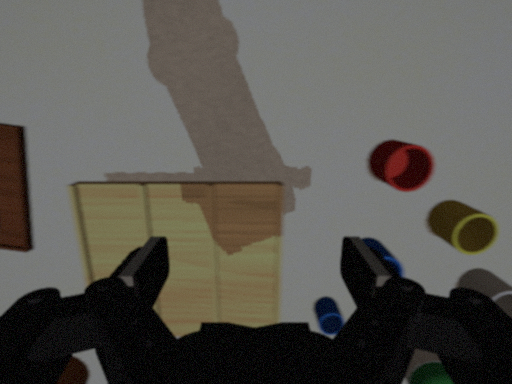

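The red cup has been knocked and now shows at px (402,165), about (422,303). Yellow is at (463,228), and blue at (383,255) is partly hidden by a finger. I hover over red.

Request:
{"op": "step_arm", "data": {"targets": [[-1, -0.2, 1.5, 0, 0, 0, 0], [-1, -0.4, 3, -0.5, 0, 0, 0], [-1, -0.6, 4.5, -1.2, 0, 0, 0], [-1, -0.8, 6, -2, 0, 0, 0], [-1, -0.8, 6.5, -3, 0, 0, 0], [-1, -0.8, 6.5, -3.8, 0, 0, 0], [-1, -0.8, 6.5, -4.2, 0, 0, 0], [-1, -0.8, 6.5, -4.2, 0, 0, 0], [-1, -0.8, 6.5, -4.2, 0, 0, 0], [-1, -0.8, 6.5, -4.2, 0, 0, 0]]}}

```text
time_s: 46.9
ee_pos: [423.7, 299.8, 109.7]
eef_rot: [3.141, 0.002, -3.069]
contact_force: [-0.7, -1.1, 0.4]
gripper_width: 1.002
grip_force: 0.0
```

```bash
python3 - <<'E'
from h import *
st=arm.read_state(); s=snap('wrist','w11.png')
print(st['ee_pos'],st['eef_rot'],st['time_s'])
cups(s,st)
E
```

```text
[423.68824981 299.7684235  109.74304149] [ 3.14075123e+00  1.67161525e-03 -3.06928347e+00] 46.9
cup_red 0.78 at [424.1 302.9] ext [224. 159. 292. 242.] ratio 0.94 1.05 
cup_yellow 0.68 at [494.1 377.1] ext [320. 240. 359. 321.] ratio 0.54 0.96 
cup_blue 0.74 at [584.  475.7] ext [407. 351. 444. 382.] ratio 0.45 0.35 CUT
cup_blue 0.68 at [528.5 298.9] ext [219. 290. 269. 326.] ratio 0.8 0.41
```

View pics/w11.png

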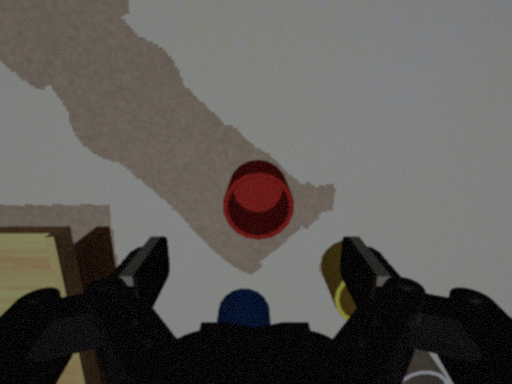

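Request:
{"op": "step_arm", "data": {"targets": [[-1, 0.02, 0.12, -0.5, 0, 0, 0], [-1, 0.02, 0.12, -1.5, 0, 0, 0], [-1, 0.02, 0.12, -2.5, 0, 0, 0], [-1, 0.02, 0.12, -3.3, 0, 0, 0], [-1, 0.02, 0.12, -3.9, 0, 0, 0], [-1, 0.02, 0.12, -3.9, 0, 0, 0], [-1, 0.02, 0.12, -3.9, 0, 0, 0], [1, 0.02, 0.12, -3.9, 0, 0, 0], [1, 0.02, 0.12, -3.9, 0, 0, 0], [1, 0.02, 0.12, -3.9, 0, 0, 0]], "squeeze": 30}}

```text
time_s: 48.1
ee_pos: [423.8, 303.1, 12.1]
eef_rot: [3.141, 0.001, -3.069]
contact_force: [0.7, -0.6, 2.3]
gripper_width: 0.597
grip_force: 30.8
```

Request:
{"op": "step_arm", "data": {"targets": [[1, 0, 0, 0, 0, 0, 0], [1, 0, 0, 0, 0, 0, 0], [1, 0, 0, 0, 0, 0, 0], [1, 0, 0, 0.5, 0, 0, 0], [1, 0, 0, 1.2, 0, 0, 0], [1, 0, 0, 2.2, 0, 0, 0], [1, 0, 0, 3.4, 0, 0, 0], [1, 0, 0, 4.6, 0, 0, 0], [1, 0, 0, 5.6, 0, 0, 0], [1, 0, 0, 5.8, 0, 0, 0]]}}

```text
time_s: 49.1
ee_pos: [424.4, 303.7, 159.7]
eef_rot: [3.139, 0.005, -3.068]
contact_force: [-0.2, 0.1, -0.9]
gripper_width: 0.604
grip_force: 31.9
```

Request:
{"op": "step_arm", "data": {"targets": [[1, 0, -0.5, 0, 0, 0, 0], [1, 0.1, -1.5, 0, 0, 0, 0], [1, 0.2, -2.8, 0, 0, 0, 0], [1, 0.3, -4.2, 0, 0, 0, 0], [1, 0.4, -5.7, 0, 0, 0, 0], [1, 0.5, -7.2, 0, 0, 0, 0], [1, 0.6, -8.7, 0, 0, 0, 0], [1, 0.7, -10.2, 0, 0, 0, 0], [1, 0.9, -11.7, 0, 0, 0, 0], [1, 1.1, -13.2, 0, 0, 0, 0]]}}

```text
time_s: 50.1
ee_pos: [449.1, -29.6, 154.9]
eef_rot: [-3.142, -0.003, -3.069]
contact_force: [1.2, -0.1, -1.5]
gripper_width: 0.599
grip_force: 31.8
```

Request:
{"op": "step_arm", "data": {"targets": [[1, 0.1, -1.5, 0, 0, 0, -0.1], [1, 0.2, -3.0, 0, 0, 0, -0.2], [1, 0.3, -4.5, 0, 0, 0, -0.3], [1, 0.4, -6.0, 0, 0, 0, -0.4], [1, 0.5, -7.5, 0, 0, 0, -0.5], [1, 0.7, -9.0, 0, 0, 0, -0.6], [1, 0.9, -10.5, 0, 0, 0, -0.7], [1, 1.0, -12, 0, 0, 0, -0.8], [1, 1.1, -13.2, 0, 0, 0, -0.9], [1, 1.2, -14, 0, 0, 0, -1.0]]}}

```text
time_s: 51.1
ee_pos: [478.2, -380.1, 154.0]
eef_rot: [3.141, -0.004, 3.072]
contact_force: [-0.7, 0.2, -1.6]
gripper_width: 0.599
grip_force: 31.8
```

Request:
{"op": "step_arm", "data": {"targets": [[1, 0, 0, 0, 0, 0, 0], [1, 0, 0, 0, 0, 0, 0], [1, 0, 0, 0, 0, 0, 0], [1, 0, 0, 0, 0, 0, 0], [1, 0, 0, 0, 0, 0, 0], [1, 0, 0, 0, 0, 0, 0], [1, 0, 0, 0, 0, 0, 0], [1, 0, 0, 0, 0, 0, 0], [1, 0, 0, 0, 0, 0, 0], [1, 0, 0, 0, 0, 0, 0]]}}

```text
time_s: 52.1
ee_pos: [480.9, -377.2, 156.1]
eef_rot: [-3.142, 0.0, 3.075]
contact_force: [-0.2, 0.3, -1.3]
gripper_width: 0.596
grip_force: 31.9
```

Request:
{"op": "step_arm", "data": {"targets": [[1, 0.06, -0.54, -0.3, 0, 0, 0], [1, 0.06, -0.54, -1, 0, 0, 0], [1, 0.06, -0.54, -2, 0, 0, 0], [1, 0.06, -0.54, -3, 0, 0, 0], [1, 0.06, -0.54, -3.9, 0, 0, 0], [1, 0.06, -0.54, -4.5, 0, 0, 0], [1, 0.06, -0.54, -4.8, 0, 0, 0], [1, 0.06, -0.54, -5, 0, 0, 0], [1, 0.06, -0.54, -5.1, 0, 0, 0], [1, 0.06, -0.54, -5.1, 0, 0, 0]]}}

```text
time_s: 53.1
ee_pos: [482.6, -391.0, 28.9]
eef_rot: [-3.141, 0.0, 3.075]
contact_force: [0.4, -0.3, -1.1]
gripper_width: 0.601
grip_force: 31.9
```

Request:
{"op": "step_arm", "data": {"targets": [[1, 0, 0, -0.08, 0, 0, 0], [1, 0, 0, -0.14, 0, 0, 0], [1, 0, 0, -0.18, 0, 0, 0], [1, 0, 0, -0.22, 0, 0, 0], [1, 0, 0, -0.26, 0, 0, 0], [1, 0, 0, -0.26, 0, 0, 0], [1, 0, 0, -0.26, 0, 0, 0], [1, 0, 0, -0.26, 0, 0, 0], [1, 0, 0, -0.26, 0, 0, 0], [1, 0, 0, -0.26, 0, 0, 0]]}}

```text
time_s: 54.1
ee_pos: [482.4, -390.7, 22.2]
eef_rot: [-3.141, 0.0, 3.075]
contact_force: [-0.7, 0.1, -0.0]
gripper_width: 0.601
grip_force: 31.9
```

Request:
{"op": "step_arm", "data": {"targets": [[1, 0, 0, -0.03, 0, 0, 0], [1, 0, 0, -0.03, 0, 0, 0], [-0.4, 0, 0, -0.03, 0, 0, 0], [-0.69, 0, 0, -0.03, 0, 0, 0], [-0.69, 0, 0, 0, 0, 0, 0], [-0.69, 0, 0, 0, 0, 0, 0], [-0.69, 0, 0, 0.5, 0, 0, 0], [-0.69, 0, 0, 1.5, 0, 0, 0], [-0.69, 0, 0, 3, 0, 0, 0], [-0.69, 0, 0, 4.5, 0, 0, 0]]}}

```text
time_s: 55.1
ee_pos: [482.2, -390.5, 136.4]
eef_rot: [3.141, -0.0, 3.075]
contact_force: [0.3, -1.0, -0.4]
gripper_width: 0.847
grip_force: 0.0
```

Request:
{"op": "step_arm", "data": {"targets": [[-0.69, 0, 1, 1, 0, 0, 0], [-0.69, 0, 2.5, 2, 0, 0, 0], [-0.69, -0.2, 4, 2, 0, 0, 0.1], [-1, -0.3, 5.5, 2, 0, 0, 0.2], [-1, -0.5, 7, 2, 0, 0, 0.3], [-1, -0.6, 8.5, 2, 0, 0, 0.4], [-1, -0.7, 10, 2, 0, 0, 0.5], [-1, -0.7, 11.5, 2, 0, 0, 0.6], [-1, -0.7, 13, 2, 0, 0, 0.7], [-1, -0.7, 14.5, 2, 0, 0, 0.8]]}}

```text
time_s: 56.1
ee_pos: [464.8, -26.8, 185.7]
eef_rot: [-3.141, 0.001, -3.096]
contact_force: [1.1, -0.1, 0.5]
gripper_width: 1.0
grip_force: 0.0
```

```bash
python3 - <<'E'
from h import *
st=arm.read_state(); t=snap('top','t1.png')
print(st['ee_pos'],st['time_s']); cups(t)
for n in ('red','yellow','blue'): print(rect(t,'coaster_'+n,10))
E
```

```text
[464.79037409 -26.76194353 185.70812399] 56.1
cup_red 0.78 at [ 481.3 -397.5] ext [404. 238. 423. 251.] ratio 0.91 0.78 
cup_yellow 0.64 at [ 478.8 -307.8] ext [336. 216. 435. 274.] ratio 4.9 3.44 
cup_yellow 0.47 at [490.8 388. ] ext [155. 227. 175. 242.] ratio 1.03 0.89 
cup_blue 0.81 at [578.5 458.8] ext [136. 200. 152. 213.] ratio 0.81 0.77 
cup_blue 0.68 at [548.4 285.7] ext [187. 207. 208. 227.] ratio 1.17 1.18 
cup_blue 0.45 at [631.1 249.5] ext [207. 187. 213. 196.] ratio 0.34 0.51 
(0.9, 441.8775634765625, -391.5578918457031, 62.94855880737305, 36.285091400146484, -17.007522583007812)
(0.85, 487.0666809082031, -306.31109619140625, 60.61598587036133, 112.48542785644531, -5.099693298339844)
(0.84, 491.1189270019531, -218.7216339111328, 61.4309196472168, 110.23075866699219, -3.7194442749023438)
```

Request:
{"op": "step_arm", "data": {"targets": [[-1, 0, 1.3, 0, 0, 0, 0], [-1, 0.1, 2.8, 0, 0, 0, 0.1], [-1, 0.2, 4.4, 0, 0, 0, 0.2], [-1, 0.3, 6, 0, 0, 0, 0.2], [-1, 0.4, 7.6, 0, 0, 0, 0.2], [-1, 0.5, 9.2, -0.3, 0, 0, 0.2], [-1, 0.6, 10.8, -0.7, 0, 0, 0.2], [-1, 0.8, 12.4, -1.2, 0, 0, 0.2], [-1, 0.9, 14, -1.7, 0, 0, 0.2], [-1, 1.09, 15.6, -2.3, 0, 0, 0.2]]}}

```text
time_s: 57.45
ee_pos: [493.3, 362.1, 126.8]
eef_rot: [-3.141, 0.001, -3.071]
contact_force: [0.4, 0.3, -0.6]
gripper_width: 0.999
grip_force: 0.0
```

Request:
{"op": "step_arm", "data": {"targets": [[-1, 0, 1, -0.4, 0, 0, 0], [-1, 0, 1.3, -0.7, 0, 0, 0], [-1, 0, 1.3, -0.7, 0, 0, 0], [-1, 0, 1.3, -0.7, 0, 0, 0], [-1, 0, 1.3, -0.7, 0, 0, 0], [-1, 0, 1.3, -0.7, 0, 0, 0], [-1, 0, 1.3, -0.7, 0, 0, 0], [-1, 0, 1.3, -0.7, 0, 0, 0], [-1, 0, 1.3, -0.7, 0, 0, 0], [-1, 0, 1.3, -0.7, 0, 0, 0]]}}

```text
time_s: 58.45
ee_pos: [492.1, 394.3, 109.7]
eef_rot: [3.142, 0.0, -3.068]
contact_force: [0.3, 0.0, -1.0]
gripper_width: 1.001
grip_force: 0.0
```

```bash
python3 - <<'E'
from h import *
st=arm.read_state(); s=snap('wrist','w12.png')
print(st['ee_pos'],st['eef_rot'],st['time_s']); cups(s,st)
E
```

```text
[492.13568543 394.30810494 109.69412094] [ 3.14159058e+00  5.37463993e-05 -3.06831185e+00] 58.45
cup_yellow 0.81 at [493.3 396.5] ext [221. 159. 293. 243.] ratio 1.01 1.06 
cup_blue 0.95 at [583.6 458.6] ext [293. 263. 350. 338.] ratio 0.83 0.87 
cup_blue 0.94 at [543.8 300.3] ext [ 92. 218. 178. 280.] ratio 1.01 0.75 
cup_blue 0.64 at [661.6 250.7] ext [ 79. 351.  98. 361.] ratio 0.23 0.11
```

View pics/w12.png

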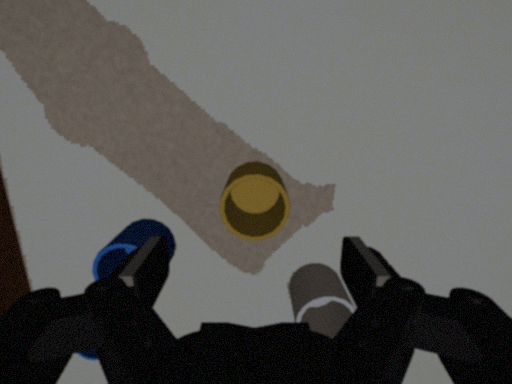

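Yellow is centred between the fingers at px (256,200). White is at (325,300) and the large blue at (133,250), both clear of the fingers. I grasp it.

Request:
{"op": "step_arm", "data": {"targets": [[-1, 0.05, 0.09, -0.5, 0, 0, 0], [-1, 0.05, 0.09, -1.5, 0, 0, 0], [-1, 0.05, 0.09, -2.5, 0, 0, 0], [-1, 0.05, 0.09, -3.3, 0, 0, 0], [-1, 0.05, 0.09, -3.9, 0, 0, 0], [-1, 0.05, 0.09, -3.9, 0, 0, 0], [-1, 0.05, 0.09, -3.9, 0, 0, 0], [1, 0.05, 0.09, -3.9, 0, 0, 0], [1, 0.05, 0.09, -3.9, 0, 0, 0], [1, 0.05, 0.09, -3.9, 0, 0, 0]], "squeeze": 30}}

```text
time_s: 59.65
ee_pos: [494.0, 396.9, 13.3]
eef_rot: [3.141, 0.002, -3.068]
contact_force: [0.4, -0.6, 3.6]
gripper_width: 0.587
grip_force: 32.2
```

Request:
{"op": "step_arm", "data": {"targets": [[1, 0, 0, 0, 0, 0, 0], [1, 0, 0, 0, 0, 0, 0], [1, 0, 0, 0, 0, 0, 0], [1, 0, 0, 0.5, 0, 0, 0], [1, 0, 0, 1.2, 0, 0, 0], [1, 0, 0, 2.2, 0, 0, 0], [1, 0, 0, 3.4, 0, 0, 0], [1, 0, 0, 4.6, 0, 0, 0], [1, 0, -0.3, 5.6, 0, 0, 0], [1, 0, -0.9, 5.8, 0, 0, 0]]}}

```text
time_s: 60.65
ee_pos: [493.9, 376.1, 160.9]
eef_rot: [3.137, 0.004, -3.066]
contact_force: [-0.0, 1.3, -1.7]
gripper_width: 0.591
grip_force: 31.8
```

Request:
{"op": "step_arm", "data": {"targets": [[1, 0, -1, 0, 0, 0, 0], [1, 0, -2.2, 0, 0, 0, 0], [1, 0, -3.6, 0, 0, 0, 0], [1, 0, -5.0, 0, 0, 0, 0], [1, 0, -6.4, 0, 0, 0, 0], [1, 0, -7.8, 0, 0, 0, 0], [1, 0, -9.2, 0, 0, 0, 0], [1, 0, -10.6, 0, 0, 0, 0], [1, 0, -12, 0, 0, 0, 0], [1, 0, -13.4, 0, 0, 0, 0]]}}

```text
time_s: 61.65
ee_pos: [492.2, 36.8, 156.7]
eef_rot: [-3.141, -0.001, -3.069]
contact_force: [1.1, -0.4, -0.8]
gripper_width: 0.591
grip_force: 31.8
```

Request:
{"op": "step_arm", "data": {"targets": [[1, 0, -1.5, 0, 0, 0, -0.1], [1, 0, -3.0, 0, 0, 0, -0.2], [1, 0, -4.5, 0, 0, 0, -0.3], [1, -0.1, -6.0, 0, 0, 0, -0.4], [1, -0.1, -7.5, 0, 0, 0, -0.5], [1, -0.1, -9.0, 0, 0, 0, -0.6], [1, -0.2, -10.5, 0, 0, 0, -0.7], [1, -0.25, -12, 0, 0, 0, -0.8], [1, -0.25, -13, 0, 0, 0, -0.9], [1, -0.25, -13.6, 0, 0, 0, -1.0]]}}

```text
time_s: 62.65
ee_pos: [485.2, -303.7, 156.4]
eef_rot: [-3.141, -0.002, 3.071]
contact_force: [0.2, 0.6, -0.3]
gripper_width: 0.589
grip_force: 31.8
```

Request:
{"op": "step_arm", "data": {"targets": [[1, 0, 0, 0, 0, 0, 0], [1, 0, 0, 0, 0, 0, 0], [1, 0, 0, 0, 0, 0, 0], [1, 0, 0, 0, 0, 0, 0], [1, 0, 0, 0, 0, 0, 0], [1, 0, 0, 0, 0, 0, 0], [1, 0, 0, 0, 0, 0, 0], [1, 0, 0, 0, 0, 0, 0], [1, 0, 0, 0, 0, 0, 0], [1, 0, 0, 0, 0, 0, 0]]}}

```text
time_s: 63.65
ee_pos: [487.1, -301.0, 157.1]
eef_rot: [-3.142, -0.0, 3.075]
contact_force: [0.6, -0.5, -1.2]
gripper_width: 0.589
grip_force: 31.8
```

Request:
{"op": "step_arm", "data": {"targets": [[1, 0.02, -0.04, -0.3, 0, 0, 0], [1, 0.02, -0.04, -1, 0, 0, 0], [1, 0.02, -0.04, -2, 0, 0, 0], [1, 0.02, -0.04, -3, 0, 0, 0], [1, 0.02, -0.04, -3.9, 0, 0, 0], [1, 0.02, -0.04, -4.5, 0, 0, 0], [1, 0.02, -0.04, -4.8, 0, 0, 0], [1, 0.02, -0.04, -5, 0, 0, 0], [1, 0.02, -0.04, -5.1, 0, 0, 0], [1, 0.02, -0.04, -5.1, 0, 0, 0]]}}

```text
time_s: 64.65
ee_pos: [487.8, -302.1, 29.9]
eef_rot: [-3.141, 0.0, 3.075]
contact_force: [0.2, -0.3, -0.5]
gripper_width: 0.593
grip_force: 31.8
```

Request:
{"op": "step_arm", "data": {"targets": [[1, 0, 0, -0.08, 0, 0, 0], [1, 0, 0, -0.14, 0, 0, 0], [1, 0, 0, -0.18, 0, 0, 0], [1, 0, 0, -0.22, 0, 0, 0], [1, 0, 0, -0.26, 0, 0, 0], [1, 0, 0, -0.26, 0, 0, 0], [1, 0, 0, -0.26, 0, 0, 0], [1, 0, 0, -0.26, 0, 0, 0], [1, 0, 0, -0.26, 0, 0, 0], [1, 0, 0, -0.26, 0, 0, 0]]}}

```text
time_s: 65.65
ee_pos: [487.7, -302.0, 23.3]
eef_rot: [-3.141, 0.0, 3.075]
contact_force: [-0.4, 0.0, 2.5]
gripper_width: 0.587
grip_force: 31.9
```

Request:
{"op": "step_arm", "data": {"targets": [[1, 0, 0, 0, 0, 0, 0], [1, 0, 0, 0, 0, 0, 0], [-0.4, 0, 0, 0, 0, 0, 0], [-0.6, 0, 0, 0, 0, 0, 0], [-0.65, 0, 0, 0, 0, 0, 0], [-0.65, 0, 0, 0, 0, 0, 0], [-0.65, 0, 0, 0.5, 0, 0, 0], [-0.65, 0, 0, 1.5, 0, 0, 0], [-0.65, 0, 0, 3, 0, 0, 0], [-0.65, 0, 0, 4.5, 0, 0, 0]]}}

```text
time_s: 66.65
ee_pos: [487.4, -301.7, 137.5]
eef_rot: [3.141, -0.0, 3.075]
contact_force: [0.7, -0.9, -1.3]
gripper_width: 0.825
grip_force: 0.0
```

Request:
{"op": "step_arm", "data": {"targets": [[-0.65, 0, 1, 1, 0, 0, 0], [-0.65, 0.2, 2.5, 2, 0, 0, 0], [-0.69, 0.4, 4, 2, 0, 0, 0.1], [-1, 0.6, 5.5, 2, 0, 0, 0.2], [-1, 0.8, 7, 2, 0, 0, 0.4], [-1, 1, 8.5, 2, 0, 0, 0.5], [-1, 1.2, 10, 2, 0, 0, 0.7], [-1, 1.4, 11.5, 2, 0, 0, 0.8], [-1, 1.6, 13, 2, 0, 0, 0.9], [-1, 1.8, 14.5, 2, 0, 0, 1]]}}

```text
time_s: 67.65
ee_pos: [532.6, 62.1, 186.8]
eef_rot: [-3.141, 0.001, -3.068]
contact_force: [0.4, -0.0, -0.1]
gripper_width: 1.002
grip_force: 0.0
```

Request:
{"op": "step_arm", "data": {"targets": [[-1, 0.1, 1.3, 0, 0, 0, 0], [-1, 0.2, 2.8, 0, 0, 0, 0], [-1, 0.3, 4.3, 0, 0, 0, 0], [-1, 0.4, 5.8, -0.4, 0, 0, 0], [-1, 0.5, 7.2, -1, 0, 0, 0], [-1, 0.5, 8.4, -1.8, 0, 0, 0], [-1, 0.5, 9.2, -2.4, 0, 0, 0], [-1, 0.5, 9.4, -3, 0, 0, 0], [-1, 0.5, 9.4, -3, 0, 0, 0], [-1, 0.5, 9.4, -3, 0, 0, 0]]}}

```text
time_s: 68.65
ee_pos: [545.5, 293.8, 111.0]
eef_rot: [-3.14, -0.0, -3.07]
contact_force: [-0.4, -0.4, 0.4]
gripper_width: 0.998
grip_force: 0.0
```

```bash
python3 - <<'E'
from h import *
st=arm.read_state(); s=snap('wrist','w13.png')
print(st['ee_pos'],st['eef_rot'],st['time_s']); cups(s,st)
t=snap('top'); print('top'); cups(t)
E
```

```text
[545.53924861 293.81385364 110.95555582] [-3.14020918e+00 -1.07939122e-04 -3.06976221e+00] 68.65
cup_blue 0.73 at [587.7 462.2] ext [404. 221. 494. 296.] ratio 0.91 0.9 
cup_blue 0.7 at [636.  259.7] ext [185. 264. 225. 320.] ratio 0.62 0.65 
cup_blue 0.66 at [555.9 300.7] ext [228. 173. 296. 250.] ratio 0.98 0.97 
top
cup_red 0.57 at [ 478.5 -400.4] ext [406. 237. 424. 255.] ratio 0.85 1.06 
cup_yellow 0.84 at [ 485.3 -306.1] ext [374. 233. 396. 252.] ratio 1.09 1.13 
cup_blue 0.48 at [590.3 468.7] ext [136. 197. 146. 208.] ratio 0.51 0.62
```

View pics/w13.png

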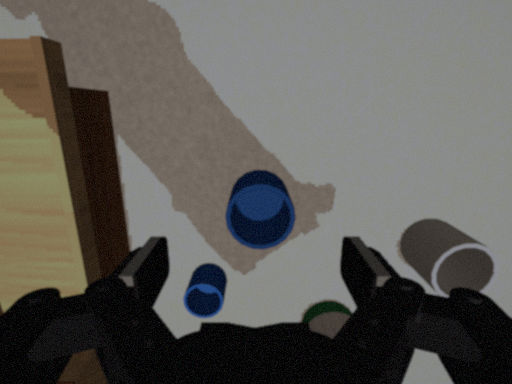

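The large blue cup shows at px (260,210), about (555,300). The small decoy at (205,290), the white cup and the soap are clear of the fingers.

Request:
{"op": "step_arm", "data": {"targets": [[-1, 0.38, 0.2, 0, 0, 0, 0], [-1, 0.38, 0.2, -0.5, 0, 0, 0], [-1, 0.38, 0.2, -1.5, 0, 0, 0], [-1, 0.38, 0.2, -2.5, 0, 0, 0], [-1, 0.38, 0.2, -3.4, 0, 0, 0], [-1, 0.38, 0.2, -3.95, 0, 0, 0], [-1, 0.38, 0.2, -3.95, 0, 0, 0], [-1, 0.38, 0.2, -3.95, 0, 0, 0], [1, 0.38, 0.2, -3.95, 0, 0, 0], [1, 0.38, 0.2, -3.95, 0, 0, 0]], "squeeze": 30}}

```text
time_s: 70.05
ee_pos: [555.3, 301.0, 13.1]
eef_rot: [3.141, 0.002, -3.068]
contact_force: [0.5, 0.6, -0.1]
gripper_width: 0.691
grip_force: 0.0
```

Request:
{"op": "step_arm", "data": {"targets": [[1, 0, 0, 0, 0, 0, 0], [1, 0, 0, 0, 0, 0, 0], [1, 0, 0, 0, 0, 0, 0], [1, 0, 0, 0.5, 0, 0, 0], [1, 0, 0, 1.2, 0, 0, 0], [1, 0, 0, 2.2, 0, 0, 0], [1, 0, 0, 3.4, 0, 0, 0], [1, 0, 0, 4.6, 0, 0, 0], [1, 0, 0, 5.6, 0, 0, 0], [1, 0, 0, 5.8, 0, 0, 0]]}}

```text
time_s: 71.05
ee_pos: [555.9, 301.5, 160.9]
eef_rot: [3.139, 0.005, -3.068]
contact_force: [0.2, 1.2, -1.7]
gripper_width: 0.594
grip_force: 31.7
```

Request:
{"op": "step_arm", "data": {"targets": [[1, -0.1, -0.8, 0, 0, 0, 0], [1, -0.3, -2.2, 0, 0, 0, -0.1], [1, -0.4, -3.6, 0, 0, 0, -0.2], [1, -0.6, -5.0, 0, 0, 0, -0.3], [1, -0.8, -6.4, 0, 0, 0, -0.4], [1, -1.0, -7.8, 0, 0, 0, -0.5], [1, -1.1, -9.2, 0, 0, 0, -0.5], [1, -1.3, -10.6, 0, 0, 0, -0.6], [1, -1.4, -12, 0, 0, 0, -0.6], [1, -1.6, -13.2, 0, 0, 0, -0.6]]}}

```text
time_s: 72.05
ee_pos: [513.9, -31.5, 156.5]
eef_rot: [-3.141, -0.001, 3.13]
contact_force: [-0.0, -0.3, -1.8]
gripper_width: 0.596
grip_force: 31.7
```

Request:
{"op": "step_arm", "data": {"targets": [[1, -0.2, -1.4, 0, 0, 0, -0.1], [1, -0.4, -2.8, 0, 0, 0, -0.2], [1, -0.6, -4.2, 0, 0, 0, -0.3], [1, -0.7, -5.6, 0, 0, 0, -0.44], [1, -0.8, -6.8, 0, 0, 0, -0.44], [1, -0.88, -7.4, 0, 0, 0, -0.44], [1, -0.88, -7.4, 0, 0, 0, -0.44], [1, -0.88, -7.4, 0, 0, 0, -0.44], [1, -0.88, -7.4, 0, 0, 0, -0.44], [1, -0.88, -7.4, 0, 0, 0, -0.44]]}}

```text
time_s: 73.05
ee_pos: [493.0, -212.7, 156.9]
eef_rot: [3.141, 0.0, 3.072]
contact_force: [0.1, 0.3, -0.8]
gripper_width: 0.595
grip_force: 31.7
```

```bash
python3 - <<'E'
from h import *
st=arm.read_state(); s=snap('wrist','w14.png')
print(st['ee_pos'],st['eef_rot'],st['time_s'],st['gripper_width'])
for n in ('red','yellow','blue'): print(rect(s,'coaster_'+n,10,st))
cups(s,st)
E
```

```text
[ 493.03402468 -212.68193003  156.91507469] [3.14096853e+00 1.78601741e-05 3.07223302e+00] 73.05 0.5954296615148343
(0.84, 482.5329895019531, -390.5658874511719, 61.82644271850586, 109.91107177734375, -4.639350891113281)
(0.87, 487.6861877441406, -302.0077819824219, 60.74454879760742, 109.37509155273438, -4.231330871582031)
(0.71, 476.9306640625, -212.73904418945312, 61.080787658691406, 77.19467163085938, -4.022163391113281)
cup_red 0.91 at [ 483.8 -398.9] ext [ 14. 154. 102. 222.] ratio 0.98 1.05 
cup_yellow 0.82 at [ 488.9 -304.5] ext [118. 152. 193. 221.] ratio 1.06 1.06 
cup_blue 0.65 at [ 572.8 -215.3] ext [192. 190. 322. 326.] ratio 2.4 1.97
```

View pics/w14.png

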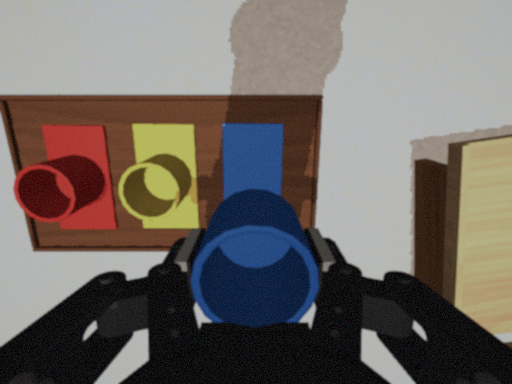

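Request:
{"op": "step_arm", "data": {"targets": [[1, 0.01, -0.04, -0.3, 0, 0, 0], [1, 0.01, -0.04, -1, 0, 0, 0], [1, 0.01, -0.04, -2, 0, 0, 0], [1, 0.01, -0.04, -3, 0, 0, 0], [1, 0.01, -0.04, -3.9, 0, 0, 0], [1, 0.01, -0.04, -4.5, 0, 0, 0], [1, 0.01, -0.04, -4.8, 0, 0, 0], [1, 0.01, -0.04, -5, 0, 0, 0], [1, 0.01, -0.04, -5.1, 0, 0, 0], [1, 0.01, -0.04, -5.1, 0, 0, 0]]}}

```text
time_s: 74.4
ee_pos: [493.1, -215.5, 29.6]
eef_rot: [-3.141, 0.0, 3.07]
contact_force: [0.1, 0.1, -1.8]
gripper_width: 0.594
grip_force: 31.7
```

Request:
{"op": "step_arm", "data": {"targets": [[1, 0, 0, -0.08, 0, 0, 0], [1, 0, 0, -0.14, 0, 0, 0], [1, 0, 0, -0.18, 0, 0, 0], [1, 0, 0, -0.22, 0, 0, 0], [1, 0, 0, -0.26, 0, 0, 0], [1, 0, 0, -0.26, 0, 0, 0], [1, 0, 0, -0.26, 0, 0, 0], [1, 0, 0, -0.26, 0, 0, 0], [1, 0, 0, -0.26, 0, 0, 0], [1, 0, 0, -0.26, 0, 0, 0]]}}

```text
time_s: 75.4
ee_pos: [492.9, -215.5, 23.1]
eef_rot: [-3.141, 0.0, 3.07]
contact_force: [-1.5, 0.5, 5.6]
gripper_width: 0.595
grip_force: 32.2
```

Contact is made within 2 mm of the target. I release, back away and look over the tray.

Request:
{"op": "step_arm", "data": {"targets": [[1, 0, 0, 0.02, 0, 0, 0], [1, 0, 0, 0.02, 0, 0, 0], [-0.4, 0, 0, 0.02, 0, 0, 0], [-0.6, 0, 0, 0.02, 0, 0, 0], [-0.65, 0, 0, 0.02, 0, 0, 0], [-0.65, 0, 0, 0.02, 0, 0, 0], [-0.65, 0, 0, 0.5, 0, 0, 0], [-0.65, 0, 0, 1.5, 0, 0, 0], [-0.65, 0, 0, 3, 0, 0, 0], [-0.65, 0, 0, 4.5, 0, 0, 0]]}}

```text
time_s: 76.4
ee_pos: [492.5, -215.2, 137.2]
eef_rot: [3.141, -0.001, 3.07]
contact_force: [1.1, -0.6, -0.3]
gripper_width: 0.831
grip_force: 0.0
```

Request:
{"op": "step_arm", "data": {"targets": [[1, -0.2, -0.6, 0.6, 0, 0, 0], [1, -0.6, -1.6, 1.5, 0, 0, 0], [1, -1.2, -2.6, 2.5, 0, 0, 0], [1, -1.8, -3.4, 3.5, 0, 0, 0], [1, -2.4, -3.6, 4, 0, 0, 0], [1, -2.4, -3.6, 4, 0, 0, 0], [1, -2.4, -3.6, 4, 0, 0, 0], [1, -2.4, -3.6, 4, 0, 0, 0], [1, -2.4, -3.6, 4, 0, 0, 0], [1, -2.4, -3.6, 4, 0, 0, 0]]}}

```text
time_s: 77.4
ee_pos: [433.2, -304.5, 234.6]
eef_rot: [3.141, -0.001, 3.071]
contact_force: [-0.1, -0.2, -0.6]
gripper_width: 0.001
grip_force: 0.0
```

```bash
python3 - <<'E'
from h import *
st=arm.read_state(); s=snap('wrist','w15.png')
print(st['ee_pos'],st['eef_rot'],st['time_s'],st['gripper_width'])
for n in ('red','yellow','blue'):
    r=rect(s,'coaster_'+n,10,st); print(n,r and np.round(r,1))
cups(s,st)
t=snap('scene','s15.png')
b=cv2.imread('pics/s15.png')[110:200,110:240]; a=cv2.imread('pics/w15.png')[:, :400]
cv2.imwrite('pics/v15.png',np.hstack([a,cv2.resize(b,(400,384),interpolation=3)]))
E
```

```text
[ 433.24342108 -304.49769795  234.56683365] [ 3.14058190e+00 -1.13690493e-03  3.07124321e+00] 77.4 0.0009711899878560869
red [   0.6  483.2 -391.    60.6  110.9   -4.7]
yellow [   0.8  466.4 -301.9   62.2   69.4   -2.6]
blue [   0.7  493.8 -214.5   60.6  111.9   -4.5]
cup_red 0.73 at [ 484.6 -393.7] ext [160. 185. 210. 239.] ratio 1.01 1.03 
cup_yellow 0.55 at [ 489.  -298.4] ext [240. 186. 284. 235.] ratio 1.0 0.96 
cup_blue 0.6 at [ 496.7 -208.4] ext [310. 186. 358. 236.] ratio 0.94 0.99
```

View pics/v15.png

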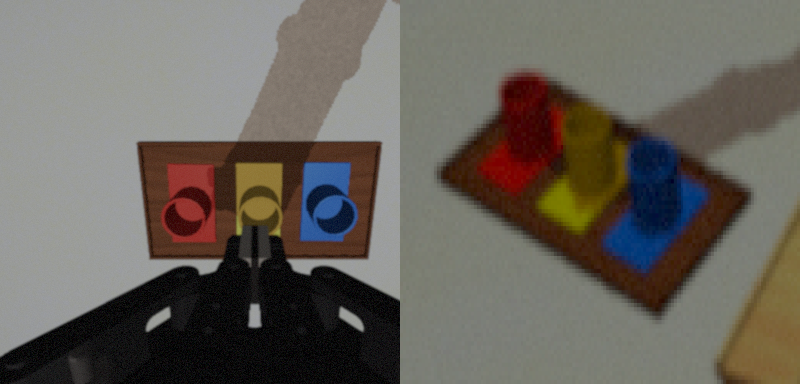

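All three cups stand upright at px (187,212), (261,212) and (333,212), within a few mm of the middle of their coasters. The coasters lie flat side by side and the arm is clear, so I'm handing in.

```bash
python3 -c "
from plant import arm
print(arm.close_job())"
```

```text
the job is handed in; nothing more can be done
None
```

The job is handed in: all three coasters lie side by side on the tray floor, each with its own colour's cup upright within a few mm of the middle by the last camera check; the verdict was not shown.

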